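Set out the lagoon sill for the next snorkel group

TASK

Get the windowsill ready for the next snorkel group: the tumbler on its coaster and the plant pot form a row, so stand the sunscreen pump dispenser midway between them, stand the drink bottle straight behind the tumbler (lagoon side, away from the robot) and set the dry box straight in front of the pot (robot side) with its long side parallel to the row, the bottle and the box each square off the row and 11 cm from their partner, centre to centre. Hang every cork key float by its eye on a free peg of the peg rack, and drape every headset over the drying bar so that its two ear cups hang one on each side. Leave the tumbler on its coaster, and leave the pot, the key ring and the snorkel keeper as they are.

Things in the scene. Friction and masses are not known exactly. Their poses are not given: they have to be found in the camera images.
- coaster: round bamboo coaster, 96 mm across, 10 mm thick, fixed to the sill. Origin at the centre of its underside; its y axis points along the row to the pot's centre, its x axis square to the row, away from the robot (lagoon side).
- tumbler: chunky green glass tumbler, 80 mm across the rim, 95 mm tall, 0.4 kg, loose, standing on the coaster; not to be disturbed. Origin at the centre of its underside, z up.
- pot: round shallow terracotta plant pot with a small succulent, 96 mm across the rim, 46 mm tall (leaves to 74 mm), fixed, about 200 mm from the coaster centre to centre, on the left of it. Origin at the centre of its underside; axes parallel to the coaster's: x square to the row, away from the robot.
- dispenser: white plastic pump dispenser of sunscreen, standing; round body 52 mm across and 85 mm tall, pump head above it to 125 mm. 0.2 kg. Origin at the centre of its underside, z up. The body can be gripped with the TCP about 80 mm above the origin.
- bottle: aluminium drink bottle, standing; 62 mm across, shoulder from 115 mm, screw cap 44 mm across from 150 to 185 mm (the top). 0.35 kg. Origin at the centre of its underside, z up. Can be carried by the cap.
- drybox: closed plastic dry box with a carrying grip on top: box 56 mm (its x) by 100 mm (its y, the long side) by 42 mm tall, the grip a ridge 18 mm thick (x), 64 mm long (y), from 42 to 76 mm high in the middle. About 0.24 kg. Origin at the centre of its underside.
- dryer: drying stand, fixed: a steel bar 12 mm thick and 260 mm long, its axis 150 mm above the sill, along the body's y axis, on two 12 mm posts at its ends (y = -130 and 130 mm). Origin on the sill under the middle of the bar.
- bar_mid (a point): middle of the drying bar, on its axis; y runs along the bar, z up.
- rack: peg rack, fixed: a wooden crossbar along the body's y axis (300 mm long, 131 to 155 mm above the sill, front face at x = 0) on two posts at y = -140 and 140 mm, with three steel pegs 8 mm thick that stick out towards the body's -x, 85 mm apart, from x = 0 (axis 144 mm high) rising slightly to round tips at x = -64 mm (axis 157 mm high). Origin on the sill under the front face of the crossbar.
- peg0 (a point): middle of peg 0, on its axis, 30 mm in front of the crossbar and 34 mm behind the tip; x points along the peg towards the crossbar (level), y along the crossbar, z up.
- peg1 (a point): middle of peg 1, on its axis, 30 mm in front of the crossbar and 34 mm behind the tip; x points along the peg towards the crossbar (level), y along the crossbar, z up.
- peg2 (a point): middle of peg 2, on its axis, 30 mm in front of the crossbar and 34 mm behind the tip; x points along the peg towards the crossbar (level), y along the crossbar, z up.
- float0: key float, standing on its foot (may be absent): a cork block 30 mm (x) by 64 mm (y) by 60 mm tall, with a wooden plate on top, 12 mm thick (x), 64 mm wide (y), from 60 to 130 mm, with a square eye through it along x: 36 mm wide, from 60 to 95 mm high. Above the eye a solid tab 35 mm tall to grip. 90 g. Origin at the centre of its underside. All key floats are alike and any may go on any peg.
- float0_eye (a point): point in the eye of that key float, 80 mm above its origin, 15 mm below the eye's upper edge.
- float1: key float, standing on its foot (may be absent): a cork block 30 mm (x) by 64 mm (y) by 60 mm tall, with a wooden plate on top, 12 mm thick (x), 64 mm wide (y), from 60 to 130 mm, with a square eye through it along x: 36 mm wide, from 60 to 95 mm high. Above the eye a solid tab 35 mm tall to grip. 90 g. Origin at the centre of its underside. All key floats are alike and any may go on any peg.
- float1_eye (a point): point in the eye of that key float, 80 mm above its origin, 15 mm below the eye's upper edge.
- float2: key float, standing on its foot (may be absent): a cork block 30 mm (x) by 64 mm (y) by 60 mm tall, with a wooden plate on top, 12 mm thick (x), 64 mm wide (y), from 60 to 130 mm, with a square eye through it along x: 36 mm wide, from 60 to 95 mm high. Above the eye a solid tab 35 mm tall to grip. 90 g. Origin at the centre of its underside. All key floats are alike and any may go on any peg.
- float2_eye (a point): point in the eye of that key float, 80 mm above its origin, 15 mm below the eye's upper edge.
- headset0: waterproof headset, rigid, standing on its two ear cups like an arch (may be absent): 120 mm wide (its x) and 130 mm tall; crown pad on top 50 mm (x) by 24 mm (y), from 100 to 130 mm high; sloping arms down to the cups, each 20 by 46 by 52 mm, with an 80 mm gap between them. 160 g. Origin midway between the cups' undersides. To drape, the arch (x) stands across the bar.
- headset0_arch (a point): middle of the underside of that headset's crown pad, 100 mm above its origin: the place that rests on the bar.
- headset1: waterproof headset, rigid, standing on its two ear cups like an arch (may be absent): 120 mm wide (its x) and 130 mm tall; crown pad on top 50 mm (x) by 24 mm (y), from 100 to 130 mm high; sloping arms down to the cups, each 20 by 46 by 52 mm, with an 80 mm gap between them. 160 g. Origin midway between the cups' undersides. To drape, the arch (x) stands across the bar.
- headset1_arch (a point): middle of the underside of that headset's crown pad, 100 mm above its origin: the place that rests on the bar.
- keyring: stainless steel key ring with a key, flat, about 90 mm long, to be left alone. Origin at the ring's centre.
- keeper: purple silicone snorkel keeper, a flat figure of eight 79 mm long, to be left alone. Origin at its centre.
Mind the look-alikes: they are no part of the job. What is shaped like the dispenser but blue or red is not meant.

How it is judged:
By the outcome, as a careful person would: the job done as asked, in the order asked, and still so for the second after the job is handed in, with the robot touching nothing.
Of float0, float1, float2 only 2 to 3 are there at a start; the rules pass over those that are not, and their reading is None.
Of headset0, headset1 only 1 to 2 are there at a start; the rules pass over those that are not, and their reading is None.
At some moment in a run one of drybox may be knocked a few centimetres aside while the robot is not near it.
It also fails if it takes over 210 s, if anything falls off the work surface, if the arm or the gripper's body presses on something with over 40 N, if the wrist force passes 120 N, or if a joint passes its speed limit or range.

ROBOT

A 6-joint arm with a two-finger parallel gripper is mounted at the origin on the work surface. World frame = base frame: x ahead of the robot, y to its left, z up, the work surface at z = 0. Lengths are in m, angles in rad, forces in N, time in s.
With the tool pointing down it reaches from about 0.375 to 0.9 m from the base axis. Payload 3.1 kg.
Tool frame: the origin (TCP) lies between the finger pads, 19 mm behind the fingertips; this is the grasp point; z points along the fingers, y is the line along which they close (so a half turn about z gives the same grasp; the last joint's range is limited). The gripper opens to 87 mm and grips with 3 to 60 N. Pads are 19 mm wide; open, the fingers measure 117 mm over their backs; the gripper's body (75 mm by 190 mm) begins 51 mm behind the grasp point.
Start: joints at [1.083, 0.527, 1.433, -0, 1.181, -0.178], TCP at [0.191, 0.595, 0.241] pointing down, gripper open.
Joint ranges: [-3.08, 3.08], [-0.75, 2.2], [0.22, 2.44], [-1.43, 4.57], [0, 2.65], [-2.85, 2.85]. Speed limits (rad/s): [2.79, 2.79, 3.14, 3.14, 3.14, 3.14].

INTERFACE

Orientations are given as a unit quaternion [x, y, z, w].
In Python, from rig import robot gives the robot as it stands.
- The arm moves only by the tool move_arm, never from a script. Its argument "motion" is text: rows parted by semicolons, each of 5 numbers parted by spaces: the opening, from -1 (shut) to 1 (fully open), then the shift along the tool's x, y, z normalised to -1 to 1, where 1 is 0.2 m, then the turn about the tool's z normalised to -1 to 1, where 1 is pi rad. A call has 1 to 12 rows; each row is the pose to reach, as a shift and turn from the pose commanded when the call began, along the tool's axes at that moment, turning the shorter way round; what a row does not reach only later rows make up. A row lasts 1/12 s, in which the tool goes at most 41.7 mm and 7.16 degrees, less where a joint would pass 70% of its speed; a pose out of reach is approached as far as the arm can. A call with a number of a shift or a turn outside -1 to 1 is refused whole. A call with a gripper value outside its range is refused whole. The fingers move at their own pace and stop on an object; "newtons" is the grip in N (left out, the last holds). Time passes only in rows, so rows that repeat a pose let the fingers close. It gives the time, the measured TCP pose, the force, the opening and the grip force at its end, in the units of the state.
- robot.get_obs(): the state, without advancing time (a new reading comes with each control period).
- robot.camera(name): name is "scene" or "side" or "wrist"; returns (picture, depth): 384x512x3 uint8, red, green, blue; 384x512 float32, m along the optical axis (not along the pixel's ray), 0 where there is no reading.
- robot.camera_model(name): a dict with "mtx" (3x3 intrinsics, pixels), "position" and "attitude" of the camera in the world. Camera axes: x right, y down, z forward; pixel columns grow to the right and rows downward; lengths in m; the calibration is good to about 2 mm. A picture is of the moment at which its call begins: read the wrist's pose just before it. camera_model takes no time and is no camera call; for the wrist camera it gives the pose at the moment of the call.
- robot.hand_in(): hands the job in; it is judged then, once.
The state is a dict: "time": time; "q": joint angles; "joint_velocities": joint speeds; "joint_torque": joint torques, N m; "position": TCP position; "tool_rot": TCP orientation; "ft_force": force on the tool from outside, world axes, zero at the start; "moment": the same for the moment, N m; "grip_width": finger opening in m; "grip_force": force on a finger pad.
Only numpy, scipy, OpenCV 4.12 (cv2) and the standard library are available. Lean on these libraries where they do the work, as an engineer would, in place of code of your own. Each camera call takes 0.05 s, during which the arm holds its last target. There are 200 camera calls.

## Working session

There is one attempt and no reset: what is moved stays moved. The work goes in short steps, Python scripts to look and compute and a tool call to move; the robot and the scene stay as the last step left them, time stands still between calls to the robot, and variables do not carry over. Pictures are saved under pics/ and viewed, at most 14 in all, crops included, and the job is handed in when it is done.

Besides the shell and the picture viewer there is one more tool, called after "Call:" by a JSON object that holds its "api" and its "payload", one argument or row to a line. move_arm: Moves the arm, as the interface text tells. Its arguments: {"type":"object","properties":{"motion":{"type":"string"},"newtons":{"type":"number"}},"required":["motion"]}

```bash
ls; mkdir -p pics
cat > h.py <<'E'
import numpy as np, cv2
from rig import robot
from scipy.spatial.transform import Rotation as R
def snap(n,f):
    m=robot.camera_model(n); im,d=robot.camera(n)
    cv2.imwrite(f'pics/{f}.png',cv2.cvtColor(im,cv2.COLOR_RGB2BGR)); np.savez(f'pics/{f}.npz',im=im,d=d,K=m['mtx'],p=m['position'],a=np.array(m['attitude']))
    return im,d
def cloud(f):
    z=np.load(f'pics/{f}.npz'); d=z['d']; K=z['K']; a=z['a']
    Rm=a if a.shape==(3,3) else R.from_quat(a).as_matrix()
    v,u=np.mgrid[:384,:512]
    P=np.stack([(u-K[0,2])/K[0,0]*d,(v-K[1,2])/K[1,1]*d,d],-1)@Rm.T+z['p']
    P[d==0]=np.nan
    return z['im'],P
E
python3 - <<'E'
from h import *
print(robot.get_obs())
for n in ['scene','side','wrist']:
    m=robot.camera_model(n);print(n,m)
    snap(n,n+'0')
a=cv2.imread('pics/scene0.png');cv2.imwrite('pics/scene0b.png',cv2.resize(a,(800,600),interpolation=cv2.INTER_CUBIC))
a=cv2.imread('pics/side0.png');cv2.imwrite('pics/side0b.png',cv2.resize(a,(800,600),interpolation=cv2.INTER_CUBIC))
E
```

```text
pics
{'time': 0.0, 'q': array([ 1.08249895e+00,  5.28460872e-01,  1.43393950e+00, -2.01363115e-06,
        1.18141610e+00, -1.78468119e-01]), 'joint_velocities': array([ 0.00027662, -0.00015741, -0.00126845,  0.00102384,  0.00087579,
       -0.00120814]), 'joint_torque': array([-1.17540923e-03, -4.40052545e+01, -1.76586431e+01,  6.31208997e-02,
        5.82629757e-02, -1.56491142e-04]), 'position': array([0.19017066, 0.59461052, 0.24026304]), 'tool_rot': array([ 1.54295275e-01,  9.88024156e-01, -1.05099135e-03, -3.62982372e-04]), 'ft_force': array([-0.98919802, -0.76812328, -0.19862823]), 'moment': array([ 0.00677875,  0.00531357, -0.01327527]), 'grip_force': 0.0, 'grip_width': 0.08696485042656017}
scene {'mtx': array([[401.32531229,   0.        , 252.11911948],
       [  0.        , 401.32531229, 194.84262065],
       [  0.        ,   0.        ,   1.        ]]), 'position': array([ 1.15793041, -0.26344976,  0.9374662 ]), 'attitude': array([ 0.79170863,  0.51013336, -0.18970907, -0.27743804])}
side {'mtx': array([[388.51891366,   0.        , 252.63668244],
       [  0.        , 388.51891366, 200.79992939],
       [  0.        ,   0.        ,   1.        ]]), 'position': array([ 0.13569259, -0.7486437 ,  0.9125243 ]), 'attitude': array([ 0.89103484, -0.21859558,  0.09166143, -0.38713184])}
wrist {'mtx': array([[341.55036285,   0.        , 255.9481429 ],
       [  0.        , 341.55036285, 188.13549071],
       [  0.        ,   0.        ,   1.        ]]), 'position': array([0.12029404, 0.61728213, 0.38368165]), 'attitude': array([0.80053305, 0.58404436, 0.07845585, 0.10901233])}
```

View pics/scene0b.png

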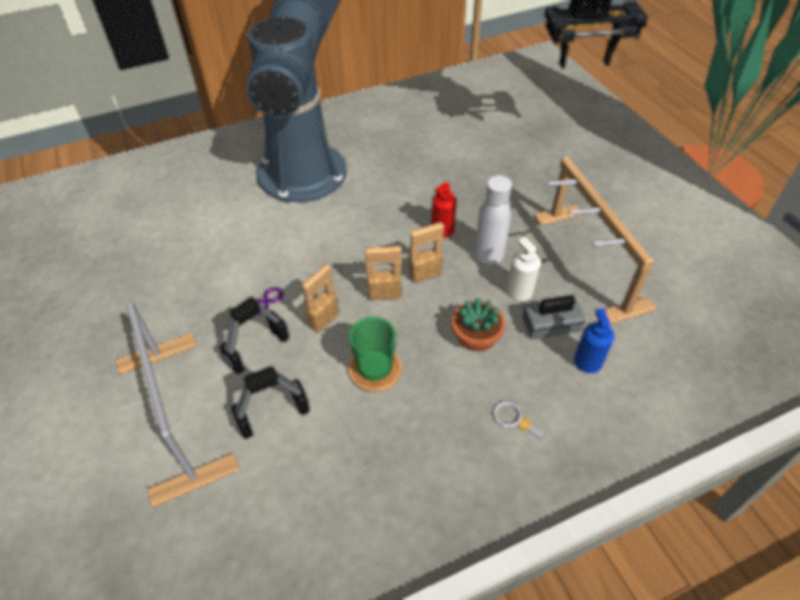

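View pics/side0b.png

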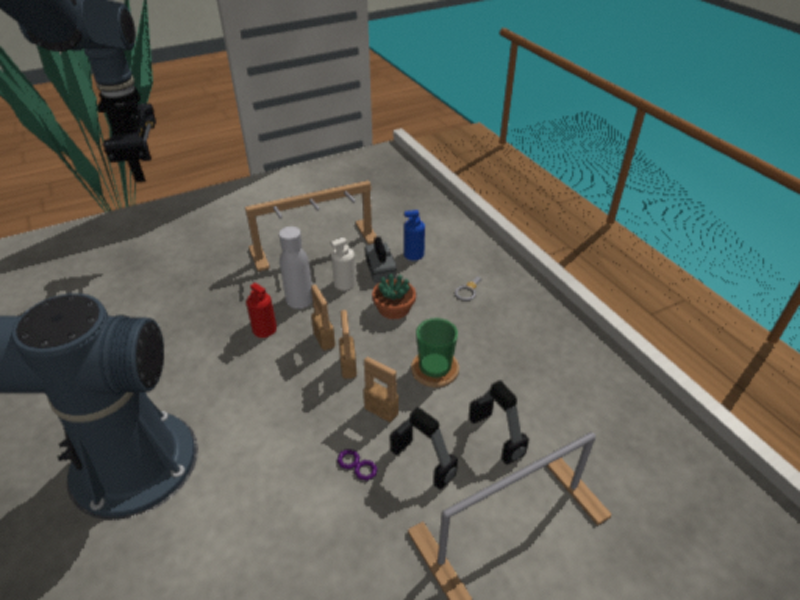

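The scene view (800x600) shows the tumbler on its coaster at (374,350), pot (478,322), bottle (494,220), white dispenser (523,270) and dry box (555,317). The floats are at (427,253), (384,275) and (320,300), the headsets at (255,330) and (268,400), the drying bar at (160,400), and the rack at (600,240). The dispenser look-alikes are red at (445,210) and blue at (594,343). The white one at (523,270) is the one meant. The side view agrees. Next I fuse the depth into a top-down map.

```bash
cat >> h.py <<'E'
def topdown(files,x0,x1,y0,y1,out,s=700,zmin=-.05,zmax=.3):
    # u right = -y , v down = -x   (robot's own view), s px/m
    H,W=int((x1-x0)*s),int((y1-y0)*s); hm=np.full((H,W),-1.); col=np.zeros((H,W,3),np.uint8)
    for f in files:
        im,P=cloud(f); P=P.reshape(-1,3); c=im.reshape(-1,3)
        ok=np.isfinite(P).all(1)&(P[:,2]<zmax)&(P[:,2]>zmin); P=P[ok];c=c[ok]
        u=((y1-P[:,1])*s).astype(int); v=((x1-P[:,0])*s).astype(int)
        k=(u>=0)&(u<W)&(v>=0)&(v<H)
        for uu,vv,p,cc in zip(u[k],v[k],P[k],c[k]):
            sl=(slice(max(vv-1,0),vv+2),slice(max(uu-1,0),uu+2)); m=hm[sl]<p[2]
            hm[sl][m]=p[2]; col[sl][m]=cc
    col=col[...,::-1].copy()
    for g in np.arange(np.ceil(x0*10)/10,x1,.1):
        v=int((x1-g)*s); cv2.line(col,(0,v),(W,v),(0,255,255),1); cv2.putText(col,f'x{g:.1f}',(2,v-2),0,.4,(0,255,255),1)
    for g in np.arange(np.ceil(y0*10)/10,y1,.1):
        u=int((y1-g)*s); cv2.line(col,(u,0),(u,H),(255,255,0),1); cv2.putText(col,f'y{g:.1f}',(u+2,10),0,.4,(255,255,0),1)
    cv2.imwrite(f'pics/{out}.png',col); return hm
E
python3 - <<'E'
from h import *
for f in ['scene0','side0']:
    im,P=cloud(f); z=P[...,2]; print(f,np.nanmedian(z),np.nanstd(z[(abs(z)<.015)]))
topdown(['scene0','side0'],.1,.95,-.55,.6,'top0',s=690)
E
```

```text
scene0 0.0019481178518069298 0.002534193144292254
side0 0.00037522787909527455 0.0029122804562051016
```

View pics/top0.png

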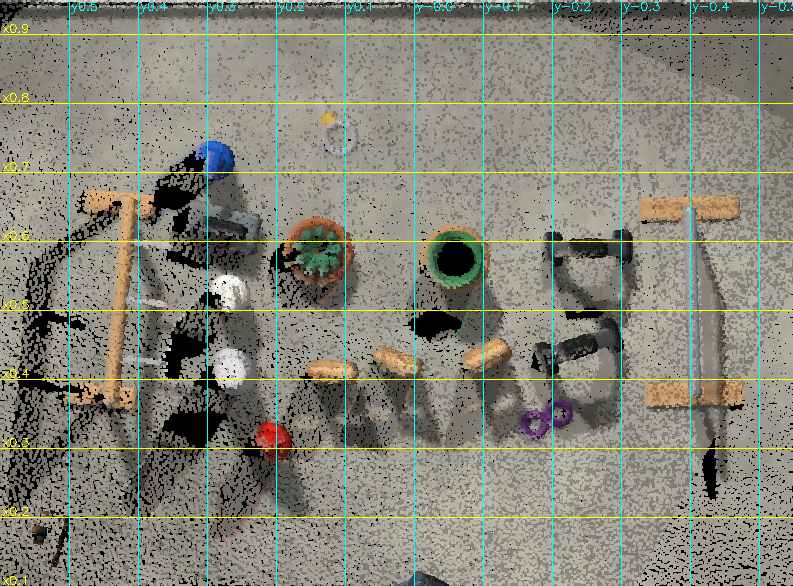

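The map shows the coaster and tumbler at map px (456,258), pot (319,250), white dispenser (229,292), bottle (232,367) and dry box (222,222). The floats are at (332,371), (398,361) and (488,356), the headsets at (588,247) and (578,345), the bar at col 690 and the rack at col 125. Now I fit each known shape to the fused cloud.

```bash
cat >> h.py <<'E'
from scipy.optimize import least_squares
def pts(files,c,r,z0,z1):
    out=[]
    for f in files:
        im,P=cloud(f); P=P.reshape(-1,3)
        with np.errstate(invalid='ignore'):
            k=(np.hypot(P[:,0]-c[0],P[:,1]-c[1])<r)&(P[:,2]>z0)&(P[:,2]<z1)
        out.append(P[k])
    return np.concatenate(out)
def circ(files,c,rad,z0,z1,m=.03):
    Q=pts(files,c,rad+m,z0,z1)[:,:2]
    s=least_squares(lambda p:np.hypot(*(Q-p).T)-rad,c,loss='soft_l1',f_scale=.002)
    return s.x.round(4),len(Q),round(float(np.median(abs(s.fun)))*1e3,1)
def rect(files,c,yaw,lx,ly,z0,z1,ztop,r):
    Q=pts(files,c,r,z0,z1); top=Q[:,2]>ztop-.006
    def f(p):
        d=Q[:,:2]-p[:2]; cc,ss=np.cos(p[2]),np.sin(p[2])
        a=np.stack([abs(d[:,0]*cc+d[:,1]*ss)-lx/2,abs(-d[:,0]*ss+d[:,1]*cc)-ly/2],1)
        sd=np.hypot(*np.maximum(a,0).T)+np.minimum(a.max(1),0)
        return np.where(top,np.maximum(sd,0),sd)
    b=min((least_squares(f,[c[0]+i,c[1]+j,yaw+k],loss='soft_l1',f_scale=.002) for k in (-.15,0,.15) for i in(-.006,.006) for j in (-.006,.006)),key=lambda s:s.cost)
    return b.x.round(4),len(Q),round(float(np.median(abs(b.fun)))*1e3,1)
E
cat > fit.py <<'E'
from h import *
A=['scene0'];B=['side0']
for F in (A,B,A+B):
    print(F)
    print('tumbler',circ(F,(.575,-.06),.04,.085,.115))
    print('coaster',circ(F,(.575,-.06),.048,.004,.009,.01))
    print('pot',circ(F,(.587,.135),.048,.034,.050,.01))
    print('disp',circ(F,(.527,.27),.026,.015,.08,.02))
    print('bottle',circ(F,(.42,.265),.031,.02,.11,.02), 'cap',circ(F,(.42,.265),.022,.152,.182,.02))
    print('box',rect(F,(.627,.278),.35,.056,.1,.008,.048,.042,.075))
    print('grip',rect(F,(.627,.278),.35,.018,.064,.05,.085,.076,.06))
    for n,c,y in(('f0',(.412,.12),-.0),('f1',(.428,.024),.3),('f2',(.435,-.108),-.3)):
        print(n,rect(F,c,y,.012,.064,.066,.14,.130,.055),rect(F,c,y,.03,.064,.01,.056,.5,.055))
    for n,c,y in(('h0',(.592,-.253),.0),('h1',(.447,-.240),-.3)):
        print(n,rect(F,c,y,.024,.05,.104,.14,.13,.04))
E
python3 fit.py
```

```text
['scene0']
tumbler (array([ 0.5759, -0.0586]), 411, 4.2)
coaster (array([ 0.5744, -0.0576]), 77, 2.5)
pot (array([0.579 , 0.1443]), 420, 5.7)
disp (array([0.5222, 0.272 ]), 260, 0.7)
bottle (array([0.4086, 0.2683]), 408, 0.9) cap (array([0.409 , 0.2683]), 117, 0.9)
box (array([ 0.6191,  0.2806, -0.2441]), 616, 0.0)
grip (array([ 0.6192,  0.2807, -0.2539]), 230, 0.0)
f0 (array([ 0.4085,  0.1218, -0.0284]), 304, 0.6) (array([ 0.4081,  0.1222, -0.0196]), 216, 0.8)
f1 (array([ 0.4215,  0.0263, -0.3535]), 322, 0.6) (array([ 0.4223,  0.0295, -0.3395]), 214, 0.9)
f2 (array([ 0.4311, -0.1022,  0.4894]), 311, 0.5) (array([ 0.4306, -0.102 ,  0.4888]), 213, 0.7)
h0 (array([ 0.5888, -0.25  ,  0.0123]), 301, 0.0)
h1 (array([ 0.4451, -0.2367,  0.3287]), 264, 0.0)
['side0']
tumbler (array([ 0.5744, -0.0627]), 331, 3.8)
coaster (array([ 0.5759, -0.0596]), 60, 1.2)
pot (array([0.5883, 0.1434]), 299, 6.0)
disp (array([0.5249, 0.2688]), 209, 1.1)
bottle (array([0.4113, 0.2652]), 363, 1.1) cap (array([0.4115, 0.2655]), 106, 1.1)
box (array([ 0.6305,  0.2717, -0.7899]), 345, 2.8)
grip (array([ 0.6215,  0
[... 487 characters left out ...]
ster (array([ 0.5751, -0.0586]), 137, 2.2)
pot (array([0.5828, 0.1446]), 719, 6.0)
disp (array([0.5226, 0.2707]), 469, 1.5)
bottle (array([0.4091, 0.2669]), 771, 1.4) cap (array([0.4096, 0.2671]), 223, 1.3)
box (array([ 0.6197,  0.2789, -0.2638]), 961, 0.0)
grip (array([ 0.6192,  0.2794, -0.2566]), 318, 0.0)
f0 (array([ 0.4091,  0.1196, -0.0358]), 475, 0.8) (array([ 0.4087,  0.1199, -0.03  ]), 356, 1.3)
f1 (array([ 0.4216,  0.0259, -0.3463]), 446, 0.6) (array([ 0.4213,  0.0263, -0.3473]), 317, 1.1)
f2 (array([ 0.4326, -0.1045,  0.4864]), 625, 0.5) (array([ 0.432 , -0.1037,  0.4889]), 444, 1.0)
h0 (array([ 0.5899, -0.2523,  0.0398]), 544, 0.0)
h1 (array([ 0.4465, -0.2384,  0.3437]), 523, 0.0)
```

```bash
cat >> h.py <<'E'
def plan(x,y,z,yaw):
    """shift/turn (normalised) from the measured pose to TCP x,y,z with closing axis at yaw (deg, mod 180)"""
    o=robot.get_obs(); T=R.from_quat(o['tool_rot']); M=T.as_matrix()
    s=M.T@(np.array([x,y,z])-o['position'])/.2
    cur=np.degrees(np.arctan2(M[1,1],M[0,1])); q1=np.degrees(np.arctan2(y,x))
    best=None
    for k in (-180,0,180,360):
        d=(yaw+k-cur+540)%360-180; q6=np.degrees(o['q'][5])+(q1-np.degrees(o['q'][0]))-d
        if abs(q6)<160 and (best is None or abs(d)<abs(best[0])): best=(d,q6)
    d=best[0]; n=max(np.abs(s).max()*.2/.0417,np.linalg.norm(s)*.2/.0417,abs(d)/7.16)
    print('shift',s.round(3),'turn',round(-d/180,4),'rows>=',round(n,1),'q6',round(best[1]),'| now',o['position'].round(4),'yaw',round(cur,1),'w',round(o['grip_width'],4),'t',round(o['time'],1))
E
cat > rd.py <<'E'
from h import *
for F in (['scene0'],['side0']):
    Q=pts(F,(.523,.27),.06,.095,.12); print('spout',len(Q)); 
    d=Q[:,:2]-Q[:,:2].mean(0); w,v=np.linalg.eigh(d.T@d); print(Q.mean(0).round(3),v[:,1].round(2),(d@v[:,1]).min().round(3),(d@v[:,1]).max().round(3), np.ptp(Q[:,0]),np.ptp(Q[:,1]))
    # bar
    Q=pts(F,(.515,-.4),.12,.13,.165); l=cv2.fitLine(Q[:,:2].astype(np.float32),cv2.DIST_HUBER,0,.001,.001).ravel()
    print('bar',len(Q),l.round(4),Q[:,2].max(),'y at .515',l[3]+(.515-l[2])*l[1]/l[0])
    Q=pts(F,(.515,-.4),.2,.11,.165); print('bar x range',Q[:,0].min(),Q[:,0].max())
    # crossbar
    Q=pts(F,(.515,.42),.16,.148,.165); Q=Q[Q[:,1]>.40]; l=cv2.fitLine(Q[:,:2].astype(np.float32),cv2.DIST_HUBER,0,.001,.001).ravel()
    print('crossbar',len(Q),l.round(4),np.percentile(Q[:,0],[1,99]))
    for c in((.6,.38),(.515,.38),(.43,.38)):
        Q=pts(F,c,.035,.138,.17); Q=Q[Q[:,1]<.40]
        if len(Q)>5: l=cv2.fitLine(Q[:,:2].astype(np.float32),cv2.DIST_HUBER,0,.001,.001).ravel(); print('peg',len(Q),Q.mean(0).round(4),l[:2].round(3),Q[:,1].min())
print(R.from_quat(robot.camera_model('wrist')['attitude']).as_matrix()[:,2])
plan(.53,.09,.36,90)
E
python3 rd.py
```

```text
spout 83
[0.528 0.267 0.103] [0.62 0.79] -0.02 0.021 0.03524114542378198 0.03759612507597532
bar 435 [ 0.9995  0.0304  0.5218 -0.4001] 0.1611981399042477 y at .515 -0.40034655
bar x range 0.3767283707908168 0.6495443838348814
crossbar 599 [ 0.9959 -0.0907  0.541   0.4235] [0.36975363 0.66277512]
peg 46 [0.5955 0.3741 0.1574] [0.087 0.996] 0.351032472721766
peg 35 [0.511  0.3774 0.1584] [0.148 0.989] 0.3589780580767726
peg 24 [0.4258 0.3822 0.1592] [0.096 0.995] 0.36803014233839787
spout 52
[0.522 0.262 0.106] [-0.99 -0.15] -0.018 0.02 0.03667030102075364 0.02311988603660531
bar 546 [ 0.9995  0.0314  0.5077 -0.4071] 0.1606503625066249 y at .515 -0.40689662
bar x range 0.37795807462124575 0.6482465984464144
crossbar 316 [ 0.9957 -0.093   0.4915  0.4243] [0.36903916 0.65867579]
peg 15 [0.5943 0.3715 0.155 ] [0.073 0.997] 0.3494682358388096
peg 13 [0.5094 0.3735 0.1557] [0.067 0.998] 0.35583826922274386
peg 12 [0.4248 0.3771 0.157 ] [0.115 0.993] 0.3620080984722732
[ 0.25307461 -0.08265259 -0.96390964]
shift [-2.387 -1.887 -0.595] turn -0.0986 rows>= 14.9 q6 -80 | now [0.1902 0.5948 0.2405] yaw 72.3 w 0.087 t 0.1
```

Call:
{"api": "move_arm", "payload": {
  "motion": "1 -0.8 -0.63 -0.2 0;1 -0.8 -0.63 -0.2 0;1 -0.8 -0.63 -0.2 0;1 -0.8 -0.63 -0.2 0;1 -0.8 -0.63 -0.2 0;1 -0.8 -0.63 -0.2 0"
}}

```text
time: 0.65
position: [0.3083, 0.4219, 0.2825]
tool_rot: [0.157, 0.988, -0.001, 0.002]
ft_force: [-0.1, -0.3, -0.5]
grip_width: 0.0872
grip_force: 0.0
```

Call:
{"api": "move_arm", "payload": {
  "motion": "1 -0.8 -0.63 -0.2 0;1 -0.8 -0.63 -0.2 0;1 -0.8 -0.63 -0.2 0;1 -0.8 -0.63 -0.2 0;1 -0.8 -0.63 -0.2 0;1 -0.8 -0.63 -0.2 0"
}}

```text
time: 1.15
position: [0.4235, 0.2532, 0.3227]
tool_rot: [0.158, 0.987, -0.0, 0.003]
ft_force: [-0.0, 0.9, 1.1]
grip_width: 0.087
grip_force: 0.0
```

Call:
{"api": "move_arm", "payload": {
  "motion": "1 -0.79 -0.63 -0.2 -0.1;1 -0.79 -0.63 -0.2 -0.1;1 -0.79 -0.63 -0.2 -0.1;1 -0.79 -0.63 -0.2 -0.1;1 -0.79 -0.63 -0.2 -0.1;1 -0.79 -0.63 -0.2 -0.1;1 -0.79 -0.63 -0.2 -0.1;1 -0.79 -0.63 -0.2 -0.1;1 -0.79 -0.63 -0.2 -0.1"
}}

```text
time: 1.9
position: [0.5291, 0.091, 0.3605]
tool_rot: [-0.003, 1.0, 0.0, -0.001]
ft_force: [-0.0, 0.3, 0.5]
grip_width: 0.0871
grip_force: 0.0
```

```bash
cat > w1.py <<'E'
from h import *
snap('wrist','w1'); snap('scene','scene1')
a=cv2.imread('pics/w1.png');cv2.imwrite('pics/w1b.png',cv2.resize(a,(800,600),interpolation=cv2.INTER_CUBIC))
o=robot.get_obs();print(o['position'],R.from_quat(o['tool_rot']).as_matrix().round(3).tolist(),o['time'])
F=['w1']
for F in (['w1'],['scene1']):
    print('pot',circ(F,(.585,.140),.048,.034,.050,.01),'tumb',circ(F,(.575,-.06),.04,.085,.112,.01),'disp',circ(F,(.527,.27),.026,.015,.08,.02))
    for n,c,y in(('f0',(.409,.12),-.0),('f1',(.422,.025),-.35)):print(n,rect(F,c,y,.012,.064,.066,.14,.130,.055))
E
python3 w1.py
```

```text
[0.52925041 0.0911897  0.36082103] [[-1.0, -0.007, -0.001], [-0.007, 1.0, 0.0], [0.001, 0.0, -1.0]] 2.0
pot (array([0.5931, 0.1415]), 2239, 7.8) tumb (array([ 0.5732, -0.0555]), 1620, 3.9) disp (array([0.525 , 0.2698]), 632, 0.2)
f0 (array([ 0.4104,  0.1207, -0.0313]), 1004, 0.0)
f1 (array([ 0.4239,  0.0256, -0.3478]), 813, 0.0)
pot (array([0.5797, 0.1439]), 404, 5.5) tumb (array([ 0.5759, -0.058 ]), 421, 4.0) disp (array([0.5224, 0.2718]), 257, 0.8)
f0 (array([ 0.4085,  0.1222, -0.0256]), 304, 0.6)
f1 (array([ 0.4221,  0.0281, -0.3502]), 320, 0.7)
```

View pics/w1b.png

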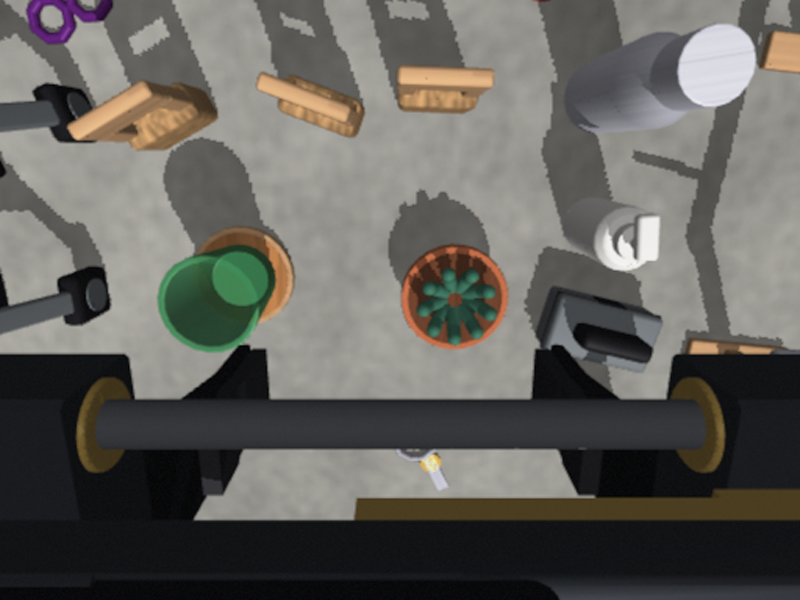

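The wrist view shows the pot rim centred at (455,297), the tumbler rim at (210,300) on the coaster (visible arc about (250,270)), the white dispenser at (620,237) with its nozzle pointing right (+y), and the bottle cap at (715,65). I'll refine the pot rim and coaster from their colour edges.

```bash
cat > ref.py <<'E'
from h import *
z=np.load('pics/w1.npz'); im,P=cloud('w1'); K=z['K'];Rm=R.from_quat(z['a']).as_matrix();p=z['p']
def back(uv,h):
    r=np.c_[(uv[:,0]-K[0,2])/K[0,0],(uv[:,1]-K[1,2])/K[1,1],np.ones(len(uv))]@Rm.T
    return (p+r*((h-p[2])/r[:,2])[:,None])[:,:2]
hsv=cv2.cvtColor(im,cv2.COLOR_RGB2HSV)
def arc(mask,h,rad,c0,tag):
    cs,_=cv2.findContours(mask.astype(np.uint8),cv2.RETR_EXTERNAL,cv2.CHAIN_APPROX_NONE)
    c=max(cs,key=len)[:,0,:].astype(float); Q=back(c,h)
    s=least_squares(lambda q:np.hypot(*(Q-q).T)-rad,c0,loss='cauchy',f_scale=.0007)
    f=s.fun; s2=least_squares(lambda q:np.hypot(*(Q-q[:2]).T)-q[2],[*s.x,rad],loss='cauchy',f_scale=.0007)
    print(tag,s.x.round(4),len(Q),(abs(f)<.002).sum(),'free',s2.x.round(4))
u,v=np.meshgrid(range(512),range(384))
near=lambda c,r:np.hypot(P[...,0]-c[0],P[...,1]-c[1])<r
H,S,V=cv2.split(hsv)
arc((H<14)&(S>110)&(V>60)&near((.585,.14),.065)&(P[...,2]>.02)|(near((.585,.14),.04)),.046,.048,(.585,.14),'pot rim')
m=(H<24)&(S>80)&near((.575,-.06),.06)&(P[...,2]<.02)&(V>80); print(m.sum())
arc(m,.010,.048,(.575,-.06),'coaster')
g=(H>45)&(H<80)&(S>90)&(u<190)&(v>140)&(v<230)
arc(g,.105,.040,(.575,-.06),'tumbler rim')
E
python3 ref.py
cat > fitw.py <<'E'
from h import *
F=['w1']; print('box',rect(F,(.62,.278),-.25,.056,.1,.008,.048,.042,.075),'grip',rect(F,(.62,.278),-.25,.018,.064,.05,.085,.076,.06),'cap',circ(F,(.41,.267),.022,.152,.182,.02))
Q=pts(F,(.41,.267),.03,.178,.19);print('captop',np.median(Q,0),(Q.min(0)+Q.max(0))/2)
plan(.5243,.2705,.25,53)
E
python3 fitw.py
```

```text
pot rim [0.584  0.1406] 188 145 free [0.5845 0.1396 0.0469]
1069
coaster [ 0.5747 -0.0586] 197 106 free [ 0.5737 -0.057   0.0465]
tumbler rim [ 0.5729 -0.0562] 201 114 free [ 0.574  -0.0576  0.0386]
box (array([ 0.6211,  0.2785, -0.2387]), 2144, 0.0) grip (array([ 0.6216,  0.2788, -0.2349]), 776, 0.0) cap (array([0.4109, 0.2663]), 730, 0.2)
captop [0.41098997 0.26411334 0.18465023] [0.41090553 0.26579358 0.18297706]
shift [0.018 0.896 0.555] turn 0.2077 rows>= 5.2 q6 -26 | now [0.5293 0.0912 0.3608] yaw 90.4 w 0.0872 t 2.0
```

Call:
{"api": "move_arm", "payload": {
  "motion": "1 0.018 0.896 0.555 0.208;1 0.018 0.896 0.555 0.208;1 0.018 0.896 0.555 0.208;1 0.018 0.896 0.555 0.208;1 0.018 0.896 0.555 0.208;1 0.018 0.896 0.555 0.208;1 0.018 0.896 0.555 0.208"
}}

```text
time: 2.58
position: [0.5231, 0.2721, 0.2478]
tool_rot: [0.316, 0.949, -0.001, -0.002]
ft_force: [-0.2, 0.2, 0.2]
grip_width: 0.0872
grip_force: 0.0
```

```bash
cat > p.py <<'E'
import sys
from h import *
plan(*map(float,sys.argv[1:5]))
E
python3 p.py .5243 .2705 .083 53
```

```text
shift [-0.013  0.     0.824] turn 0.0006 rows>= 4.0 q6 -26 | now [0.5231 0.2721 0.2478] yaw 53.1 w 0.0872 t 2.6
```

Call:
{"api": "move_arm", "payload": {
  "motion": "1 -0.013 0 0.4 0;1 -0.013 0 0.7 0;1 -0.013 0 0.824 0;1 -0.013 0 0.824 0;1 -0.013 0 0.824 0;-1 -0.013 0 0.824 0;-1 -0.013 0 0.824 0;-1 -0.013 0 0.824 0;-1 -0.013 0 0.824 0;-1 -0.013 0 0.824 0;-1 -0.013 0 0.824 0;-1 -0.013 0 0.824 0",
  "newtons": 15
}}

```text
time: 3.58
position: [0.5289, 0.2672, 0.0871]
tool_rot: [0.319, 0.948, 0.001, 0.001]
ft_force: [-1.2, -1.1, 7.1]
grip_width: 0.0512
grip_force: 15.0
```

```bash
python3 p.py .524 .2705 .23 53
```

```text
shift [ 0.028 -0.    -0.715] turn -0.0009 rows>= 3.4 q6 -26 | now [0.5289 0.2672 0.0871] yaw 52.8 w 0.0512 t 3.6
```

Call:
{"api": "move_arm", "payload": {
  "motion": "-1 0 0 -0.4 0;-1 0 0 -0.715 0;-1 0 0 -0.715 0;-1 0 0 -0.715 0;-1 0 0 -0.715 0;-1 0 0 -0.715 0"
}}

```text
time: 4.08
position: [0.5282, 0.2672, 0.2293]
tool_rot: [0.319, 0.948, 0.001, 0.001]
ft_force: [-0.7, 0.0, -2.9]
grip_width: 0.0517
grip_force: 15.0
```

```bash
python3 p.py .5794 .0412 .23 -2.8
```

```text
shift [-0.887 -0.745 -0.004] turn 0.309 rows>= 7.8 q6 7 | now [0.5282 0.2672 0.2293] yaw 52.8 w 0.0517 t 4.1
```

Call:
{"api": "move_arm", "payload": {
  "motion": "-1 -0.887 -0.745 0 0.309;-1 -0.887 -0.745 0 0.309;-1 -0.887 -0.745 0 0.309;-1 -0.887 -0.745 0 0.309;-1 -0.887 -0.745 0 0.309;-1 -0.887 -0.745 0 0.309;-1 -0.887 -0.745 0 0.309;-1 -0.887 -0.745 0 0.309;-1 -0.887 -0.745 0 0.309;-1 -0.887 -0.745 0 0.309;-1 -0.887 -0.745 0 0.309"
}}

```text
time: 5.0
position: [0.5784, 0.0416, 0.2269]
tool_rot: [0.723, 0.691, -0.001, -0.001]
ft_force: [-0.1, 0.6, -1.8]
grip_width: 0.0512
grip_force: 15.0
```

```bash
cat > held.py <<'E'
from h import *
snap('scene','s2');snap('side','d2')
o=robot.get_obs();c=o['position'];z=c[2]-.083
for F in(['s2'],['d2']):
    Q=pts(F,c,.05,z+.0,z+.05); print(len(Q),Q[:,2].min(),circ(F,c[:2],.026,z+.01,z+.05,.012))
    Q=pts(F,c,.04,.09,.3);print(np.percentile(Q[:,2],[0,1,2]))
plan(.5794,.0412,.23,-2.8)
E
python3 held.py
```

```text
249 0.14467466129171647 (array([0.5761, 0.0494]), 202, 0.7)
[0.14099374 0.14369496 0.14443514]
210 0.14483234658560806 (array([0.579 , 0.0468]), 171, 0.8)
[0.13941098 0.14357146 0.1460013 ]
shift [-0.003  0.003 -0.012] turn 0.0006 rows>= 0.1 q6 7 | now [0.5789 0.0417 0.2276] yaw -2.7 w 0.0514 t 5.1
```

```bash
python3 p.py .5804 .0348 .0845 -2.8
```

```text
shift [-0.034  0.01   0.716] turn 0.0006 rows>= 3.4 q6 6 | now [0.5789 0.0417 0.2276] yaw -2.7 w 0.0514 t 5.1
```

Call:
{"api": "move_arm", "payload": {
  "motion": "-1 -0.034 0.01 0.4 0;-1 -0.034 0.01 0.6 0;-1 -0.034 0.01 0.716 0;-1 -0.034 0.01 0.716 0;-1 -0.034 0.01 0.716 0;-1 -0.034 0.01 0.716 0;0.5 -0.034 0.01 0.716 0;0.5 -0.034 0.01 0.716 0;0.5 -0.034 0.01 0.716 0;0.5 -0.034 0.01 0.716 0"
}}

```text
time: 5.93
position: [0.582, 0.0343, 0.0866]
tool_rot: [0.724, 0.69, 0.001, 0.001]
ft_force: [-0.1, 0.3, -0.2]
grip_width: 0.064
grip_force: 0.0
```

Call:
{"api": "move_arm", "payload": {
  "motion": "0.5 0 0 -0.3 0;0.5 0 0 -0.8 0;0.5 0 0 -1 0;0.5 0 0 -1 0;0.5 0 0 -1 0;0.5 0 0 -1 0;0.5 0 0 -1 0"
}}

```text
time: 6.52
position: [0.5824, 0.0342, 0.2888]
tool_rot: [0.724, 0.69, 0.002, 0.003]
ft_force: [0.5, 1.4, -0.5]
grip_width: 0.0655
grip_force: 0.0
```

```bash
cat > c.py <<'E'
from h import *
snap('scene','s3');snap('side','d3')
for F in(['s3'],['d3']): print(circ(F,(.579,.041),.026,.015,.08,.015),'cap',circ(F,(.41,.267),.022,.152,.182,.015))
plan(.41,.2665,.285,53)
E
python3 c.py
```

```text
(array([0.5806, 0.0429]), 256, 0.6) cap (array([0.4084, 0.2678]), 117, 0.8)
(array([0.5836, 0.0399]), 168, 0.9) cap (array([0.4112, 0.2655]), 101, 1.2)
shift [ 1.117 -0.907  0.   ] turn -0.31 rows>= 7.8 q6 -20 | now [0.5802 0.0344 0.2848] yaw -2.8 w 0.0652 t 6.6
```

Call:
{"api": "move_arm", "payload": {
  "motion": "1 0.56 -0.45 0 0;1 0.56 -0.45 0 0;1 0.56 -0.45 0 0;1 0.56 -0.45 0 0"
}}

```text
time: 6.95
position: [0.4915, 0.1533, 0.2827]
tool_rot: [0.724, 0.69, -0.003, -0.003]
ft_force: [-0.1, 0.1, -0.4]
grip_width: 0.0834
grip_force: 0.0
```

Call:
{"api": "move_arm", "payload": {
  "motion": "1 0.6 -0.37 0 0;1 0.6 -0.37 0 0;1 0.6 -0.37 0 0;1 0.6 -0.37 0 0;1 0.6 -0.37 0 0;1 0.6 -0.37 0 0;1 0.6 -0.37 0 0;1 0.6 -0.37 0 0"
}}

```text
time: 7.62
position: [0.4291, 0.273, 0.2845]
tool_rot: [0.725, 0.689, -0.001, -0.0]
ft_force: [-0.9, 0.0, -0.4]
grip_width: 0.087
grip_force: 0.0
```

```bash
python3 p.py .410 .2667 .17 -2.8
```

```text
shift [-0.036 -0.093  0.572] turn -0.0006 rows>= 2.8 q6 36 | now [0.4291 0.273  0.2845] yaw -2.9 w 0.087 t 7.6
```

Call:
{"api": "move_arm", "payload": {
  "motion": "1 -0.036 -0.093 0.1 0;1 -0.036 -0.093 0.4 0;1 -0.036 -0.093 0.572 0;1 -0.036 -0.093 0.572 0;1 -0.036 -0.093 0.572 0;-1 -0.036 -0.093 0.572 0;-1 -0.036 -0.093 0.572 0;-1 -0.036 -0.093 0.572 0;-1 -0.036 -0.093 0.572 0;-1 -0.036 -0.093 0.572 0;-1 -0.036 -0.093 0.572 0;-1 -0.036 -0.093 0.572 0",
  "newtons": 25
}}

```text
time: 8.62
position: [0.4099, 0.2679, 0.1714]
tool_rot: [0.724, 0.69, 0.0, 0.0]
ft_force: [0.4, -0.3, 0.7]
grip_width: 0.0487
grip_force: 0.0
```

Call:
{"api": "move_arm", "payload": {
  "motion": "-1 0 0 -0.3 0;-1 0 0 -0.7 0;-1 0 0 -0.8 0;-1 0 0 -0.8 0;-1 0 0 -0.8 0;-1 0 0 -0.8 0"
}}

```text
time: 9.12
position: [0.4101, 0.2681, 0.3322]
tool_rot: [0.724, 0.69, 0.002, 0.001]
ft_force: [-1.0, 0.4, -4.6]
grip_width: 0.0429
grip_force: 24.9
```

```bash
python3 p.py .6844 -.0634 .33 -2.8
```

```text
shift [-1.589  1.45   0.013] turn 0.0 rows>= 10.3 q6 -2 | now [0.4101 0.2681 0.3322] yaw -2.8 w 0.0429 t 9.1
```

Call:
{"api": "move_arm", "payload": {
  "motion": "-1 -0.8 0.72 0 0;-1 -0.8 0.72 0 0;-1 -0.8 0.72 0 0;-1 -0.8 0.72 0 0;-1 -0.8 0.72 0 0;-1 -0.8 0.72 0 0"
}}

```text
time: 9.62
position: [0.5492, 0.0953, 0.3273]
tool_rot: [0.726, 0.688, -0.002, 0.001]
ft_force: [-0.6, -0.1, -4.4]
grip_width: 0.0428
grip_force: 25.0
```

Call:
{"api": "move_arm", "payload": {
  "motion": "-1 -0.79 0.73 0 0;-1 -0.79 0.73 0 0;-1 -0.79 0.73 0 0;-1 -0.79 0.73 0 0;-1 -0.79 0.73 0 0;-1 -0.79 0.73 0 0;-1 -0.79 0.73 0 0;-1 -0.79 0.73 0 0;-1 -0.79 0.73 0 0"
}}

```text
time: 10.37
position: [0.6819, -0.0621, 0.3282]
tool_rot: [0.724, 0.69, -0.001, -0.003]
ft_force: [-0.4, 2.0, -4.7]
grip_width: 0.043
grip_force: 25.0
```

```bash
cat > held2.py <<'E'
from h import *
snap('scene','s4');snap('side','d4')
c=robot.get_obs()['position']; b=c[2]-.17
for F in(['s4'],['d4']):
    print(circ(F,c[:2],.031,b+.01,b+.05,.02),circ(F,c[:2],.031,b+.06,b+.11,.02),np.percentile(pts(F,c,.045,.08,.3)[:,2],[0,1,2]))
plan(.6844,-.0634,.172,-2.8)
E
python3 held2.py
```

```text
(array([ 0.6818, -0.0539]), 257, 0.6) (array([ 0.6795, -0.0565]), 503, 1.7) [0.1367124  0.14080658 0.14206541]
(array([ 0.6847, -0.0586]), 218, 0.8) (array([ 0.6847, -0.0593]), 358, 1.6) [0.13464838 0.13864838 0.14043411]
shift [-0.008  0.012  0.789] turn 0.0005 rows>= 3.8 q6 -2 | now [ 0.6825 -0.0619  0.3299] yaw -2.7 w 0.0429 t 10.5
```

```bash
python3 p.py .684 -.0675 .189 -2.8
```

```text
shift [-0.029  0.011  0.704] turn 0.0005 rows>= 3.4 q6 -3 | now [ 0.6825 -0.0619  0.3299] yaw -2.7 w 0.0429 t 10.5
```

Call:
{"api": "move_arm", "payload": {
  "motion": "-1 -0.029 0.011 0.3 0;-1 -0.029 0.011 0.5 0;-1 -0.029 0.011 0.65 0;-1 -0.029 0.011 0.68 0;-1 -0.029 0.011 0.704 0;-1 -0.029 0.011 0.704 0;-1 -0.029 0.011 0.704 0;-1 -0.029 0.011 0.704 0"
}}

```text
time: 11.13
position: [0.6861, -0.0693, 0.1914]
tool_rot: [0.724, 0.69, 0.0, 0.001]
ft_force: [1.1, -0.3, -1.6]
grip_width: 0.043
grip_force: 25.0
```

```bash
cat > c2.py <<'E'
from h import *
snap('scene','s5');snap('side','d5')
for F in(['s5'],['d5']):
    for z in (.015,.045,.08): print(circ(F,(.684,-.063),.031,z,z+.03,.02))
    print(np.percentile(pts(F,(.684,-.063),.033,-.02,.3)[:,2],[0,1,2]))
print(robot.get_obs()['position'])
E
python3 c2.py
```

```text
(array([ 0.6847, -0.0678]), 135, 0.4)
(array([ 0.6846, -0.0679]), 145, 0.4)
(array([ 0.6843, -0.0681]), 151, 0.4)
[-0.00099976  0.00098624  0.00188909]
(array([ 0.6876, -0.0707]), 127, 0.9)
(array([ 0.6872, -0.0711]), 136, 0.9)
(array([ 0.6872, -0.0709]), 150, 0.8)
[-3.56863624e-03  6.51824541e-05  8.26508165e-04]
[ 0.68616513 -0.06959518  0.19141622]
```

Call:
{"api": "move_arm", "payload": {
  "motion": "-1 0 0 -0.05 0;-1 0 0 -0.05 0;-1 0.03 -0.007 -0.05 0;-1 0.03 -0.007 -0.05 0;-1 0.03 -0.007 -0.02 0;-1 0.03 -0.007 0.01 0;-1 0.03 -0.007 0.01 0;-1 0.03 -0.007 0.01 0;0.5 0.03 -0.007 0.01 0;0.5 0.03 -0.007 0.01 0;0.5 0.03 -0.007 0.01 0;0.5 0.03 -0.007 0.01 0"
}}

```text
time: 12.23
position: [0.6845, -0.064, 0.1877]
tool_rot: [0.724, 0.69, -0.0, -0.0]
ft_force: [-1.0, 0.6, -0.6]
grip_width: 0.0607
grip_force: 0.0
```

Call:
{"api": "move_arm", "payload": {
  "motion": "0.5 0 0 -0.3 0;0.5 0 0 -0.7 0;0.5 0 0 -0.7 0;0.5 0 0 -0.7 0;0.5 0 0 -0.7 0;0.5 0 0 -0.7 0"
}}

```text
time: 12.73
position: [0.6848, -0.0641, 0.3289]
tool_rot: [0.724, 0.69, 0.0, 0.001]
ft_force: [0.3, -0.4, -1.2]
grip_width: 0.0656
grip_force: 0.0
```

```bash
cat >> c2.py <<'E'
for F in(['s5'],['d5']):
    print('box',rect(F,(.62,.279),-.25,.056,.1,.008,.048,.042,.075),'grip',rect(F,(.62,.279),-.25,.018,.064,.05,.085,.076,.06))
    Q=pts(F,(.62,.279),.06,.068,.085); print(Q[:,2].mean())
E
python3 c2.py
```

```text
(array([ 0.6841, -0.0611]), 141, 0.4)
(array([ 0.6842, -0.061 ]), 137, 0.5)
(array([ 0.6843, -0.0612]), 149, 0.5)
[-0.00208175  0.00077241  0.00194211]
(array([ 0.6871, -0.0641]), 126, 0.8)
(array([ 0.6868, -0.0641]), 133, 0.9)
(array([ 0.6868, -0.0641]), 146, 0.9)
[-0.00739169 -0.00069311  0.00083206]
[ 0.68346238 -0.06374398  0.3257325 ]
box (array([ 0.6191,  0.2807, -0.2382]), 616, 0.0) grip (array([ 0.6194,  0.2813, -0.2385]), 225, 0.0)
0.07558223224803585
box (array([ 0.6221,  0.2775, -0.2645]), 314, 0.0) grip (array([ 0.6214,  0.277 , -0.2172]), 88, 0.0)
0.07497734412885029
```

```bash
sed -i 's/def plan(x,y,z,yaw):/def plan(x,y,z,yaw,full=False):/; s/for k in (-180,0,180,360):/for k in ((0,) if full else (-180,0,180,360)):/' h.py; sed -i 's/plan(.*/plan(*map(float,sys.argv[1:]))/' p.py; python3 p.py .6256 .2778 .30 -103.6 1
```

```text
shift [ 1.691 -0.372  0.132] turn 0.5599 rows>= 14.1 q6 128 | now [ 0.6835 -0.0637  0.3257] yaw -2.8 w 0.0654 t 12.8
```

Call:
{"api": "move_arm", "payload": {
  "motion": "1 0.85 -0.15 0 0.28;1 0.85 -0.15 0 0.28;1 0.85 -0.15 0 0.28;1 0.85 -0.15 0 0.28;1 0.85 -0.15 0 0.28;1 0.85 -0.15 0 0.28;1 0.85 -0.15 0 0.28;1 0.85 -0.15 0 0.28;1 0.85 -0.15 0 0.28"
}}

```text
time: 13.58
position: [0.6621, 0.1074, 0.3257]
tool_rot: [0.948, 0.317, -0.002, -0.001]
ft_force: [-0.1, -0.3, -0.7]
grip_width: 0.0871
grip_force: 0.0
```

```bash
python3 p.py .6256 .2778 .22 -103.6 1
```

```text
shift [ 0.368 -0.789  0.529] turn 0.2808 rows>= 7.1 q6 128 | now [0.6621 0.1074 0.3257] yaw -53.1 w 0.0871 t 13.6
```

Call:
{"api": "move_arm", "payload": {
  "motion": "1 0.368 -0.789 0.3 0.281;1 0.368 -0.789 0.529 0.281;1 0.368 -0.789 0.529 0.281;1 0.368 -0.789 0.529 0.281;1 0.368 -0.789 0.529 0.281;1 0.368 -0.789 0.529 0.281;1 0.368 -0.789 0.529 0.281;1 0.368 -0.789 0.529 0.281;1 0.368 -0.789 0.529 0.281;1 0.368 -0.789 0.529 0.281;1 0.368 -0.789 0.529 0.281"
}}

```text
time: 14.5
position: [0.6278, 0.2771, 0.2224]
tool_rot: [0.993, -0.119, 0.0, -0.0]
ft_force: [-0.4, -0.9, 0.2]
grip_width: 0.087
grip_force: 0.0
```

Run:
```python
from h import *
snap('wrist','w2')
F=['w2']
print('box',rect(F,(.62,.279),-.25,.056,.1,.008,.048,.042,.075),'grip',rect(F,(.62,.279),-.25,.018,.064,.05,.085,.076,.06))
a=cv2.imread('pics/w2.png');cv2.imwrite('pics/w2b.png',cv2.resize(a,(800,600)))
plan(.6256,.2778,.064,-103.6,1)
```

```text
box (array([ 0.6204,  0.2795, -0.2414]), 4337, 0.0) grip (array([ 0.6206,  0.2805, -0.2388]), 1627, 0.0)
shift [-0.012 -0.     0.792] turn -0.0008 rows>= 3.8 q6 128 | now [0.6278 0.2772 0.2225] yaw -103.7 w 0.0872 t 14.6
```

View pics/w2b.png

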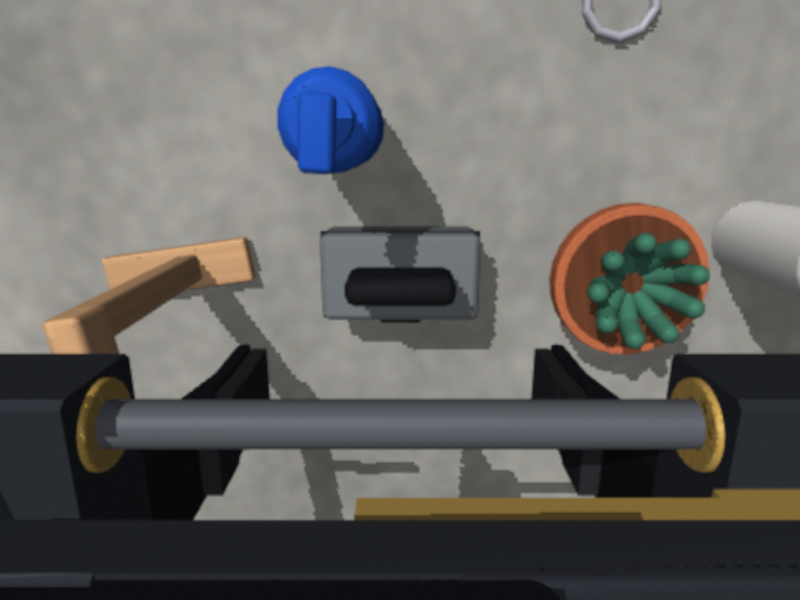

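Call:
{"api": "move_arm", "payload": {
  "motion": "1 -0.012 0 0.3 0;1 -0.012 0 0.5 0;1 -0.012 0 0.7 0;1 -0.012 0 0.792 0;1 -0.012 0 0.792 0;1 -0.012 0 0.792 0;-1 -0.012 0 0.792 0;-1 -0.012 0 0.792 0;-1 -0.012 0 0.792 0;-1 -0.012 0 0.792 0;-1 -0.012 0 0.792 0;-1 -0.012 0 0.792 0",
  "newtons": 20
}}

```text
time: 15.55
position: [0.6251, 0.2783, 0.0642]
tool_rot: [0.993, -0.12, 0.0, 0.0]
ft_force: [0.0, 0.5, 0.7]
grip_width: 0.0638
grip_force: 20.0
```

Call:
{"api": "move_arm", "payload": {
  "motion": "-1 0 0 0 0;-1 0 0 0 0;-1 0 0 -0.2 0;-1 0 0 -0.4 0;-1 0 0 -0.55 0;-1 0 0 -0.55 0;-1 0 0 -0.55 0;-1 0 0 -0.55 0"
}}

```text
time: 16.22
position: [0.6235, 0.278, 0.1721]
tool_rot: [0.993, -0.12, -0.002, 0.001]
ft_force: [0.0, 0.9, -3.8]
grip_width: 0.0639
grip_force: 20.0
```

```bash
python3 p.py .4743 .1457 .175 -92.8 1
```

```text
shift [-0.567  0.82  -0.011] turn -0.061 rows>= 4.8 q6 110 | now [0.6235 0.278  0.1721] yaw -103.8 w 0.0639 t 16.2
```

Call:
{"api": "move_arm", "payload": {
  "motion": "-1 -0.54 0.82 0 -0.061;-1 -0.54 0.82 0 -0.061;-1 -0.54 0.82 0 -0.061;-1 -0.54 0.82 0 -0.061;-1 -0.54 0.82 0 -0.061;-1 -0.54 0.82 0 -0.061;-1 -0.54 0.82 0 -0.061;-1 -0.54 0.82 0 -0.061;-1 -0.54 0.82 0 -0.061"
}}

```text
time: 16.97
position: [0.4821, 0.1453, 0.1731]
tool_rot: [1.0, -0.024, 0.0, -0.0]
ft_force: [-0.3, 0.3, -3.4]
grip_width: 0.0638
grip_force: 20.0
```

Run:
```python
from h import *
snap('scene','s6');snap('side','d6')
c=robot.get_obs()['position']; b=c[2]-.064
for F in(['s6'],['d6'],['s6','d6']):
    print(rect(F,c[:2],-.05,.056,.1,b+.008,b+.046,b+.042,.075),np.percentile(pts(F,c,.05,.05,.3)[:,2],[0,1,2]))
plan(.4793,.1455,.064,-92.8,1)
```

```text
(array([ 0.4769,  0.1472, -0.0558]), 596, 0.1) [0.11227074 0.11732443 0.11940935]
(array([ 0.4778,  0.1442, -0.0289]), 409, 0.0) [0.11089454 0.11609187 0.12009646]
(array([ 0.4769,  0.1452, -0.0528]), 1005, 0.2) [0.11089454 0.11688501 0.11953819]
shift [-0.014  0.     0.547] turn 0.0002 rows>= 2.6 q6 110 | now [0.482  0.1454 0.1734] yaw -92.8 w 0.0638 t 17.1
```

Call:
{"api": "move_arm", "payload": {
  "motion": "-1 -0.015 0 0.2 0;-1 -0.015 0 0.4 0;-1 -0.015 0 0.52 0;-1 -0.015 0 0.547 0;-1 -0.015 0 0.547 0;-1 -0.015 0 0.547 0;0.9 -0.015 0 0.547 0;0.9 -0.015 0 0.547 0;0.9 -0.015 0 0.547 0;0.9 -0.015 0 0.547 0;0.9 -0.015 0 0.547 0"
}}

```text
time: 17.98
position: [0.4785, 0.145, 0.0649]
tool_rot: [1.0, -0.025, 0.001, -0.0]
ft_force: [0.0, 0.5, 0.3]
grip_width: 0.0814
grip_force: 0.0
```

Call:
{"api": "move_arm", "payload": {
  "motion": "0.9 0 0 -0.3 0;0.9 0 0 -0.6 0;0.9 0 0 -0.9 0;0.9 0 0 -0.9 0;0.9 0 0 -0.9 0;0.9 0 0 -0.9 0"
}}

```text
time: 18.48
position: [0.4809, 0.1453, 0.2491]
tool_rot: [1.0, -0.024, 0.005, -0.001]
ft_force: [-0.0, 0.4, -0.3]
grip_width: 0.0829
grip_force: 0.0
```

```bash
cat > w3.py <<'E'
from h import *
snap('scene','s7');snap('side','d7')
A,B=['s7'],['d7']
for n,c,y in(('f0',(.4098,.1203),-.03),('f1',(.423,.0257),-.35),('f2',(.432,-.1035),.486)):
    print(n,rect(A,c,y,.012,.064,.066,.14,.130,.055),rect(B,c,y,.012,.064,.066,.14,.130,.055))
for F in(A,B): print('box',rect(F,(.475,.145),-.05,.056,.1,.008,.046,.042,.075))
plan(.4098,.1203,.26,-2)
E
python3 w3.py
```

```text
f0 (array([ 0.4085,  0.1226, -0.0325]), 304, 0.7) (array([ 0.4111,  0.1188, -0.0456]), 170, 0.3)
f1 (array([ 0.4218,  0.0268, -0.3493]), 320, 0.6) (array([ 0.424 ,  0.0245, -0.3071]), 122, 0.1)
f2 (array([ 0.4311, -0.1023,  0.4949]), 313, 0.4) (array([ 0.4333, -0.1052,  0.4839]), 315, 0.4)
box (array([ 0.47  ,  0.1461, -0.2312]), 612, 2.2)
box (array([ 0.4772,  0.1439, -0.0336]), 349, 0.0)
shift [-0.334  0.14  -0.076] turn -0.5045 rows>= 12.7 q6 18 | now [0.4778 0.145  0.2448] yaw -92.8 w 0.0823 t 18.6
```

Call:
{"api": "move_arm", "payload": {
  "motion": "1 -0.334 0.14 -0.076 -0.504;1 -0.334 0.14 -0.076 -0.504;1 -0.334 0.14 -0.076 -0.504;1 -0.334 0.14 -0.076 -0.504;1 -0.334 0.14 -0.076 -0.504;1 -0.334 0.14 -0.076 -0.504;1 -0.334 0.14 -0.076 -0.504;1 -0.334 0.14 -0.076 -0.504;1 -0.334 0.14 -0.076 -0.504;1 -0.334 0.14 -0.076 -0.504;1 -0.334 0.14 -0.076 -0.504;1 -0.334 0.14 -0.076 -0.504"
}}

```text
time: 19.58
position: [0.4084, 0.1202, 0.2575]
tool_rot: [0.746, 0.666, -0.002, -0.002]
ft_force: [-0.5, 0.4, 0.2]
grip_width: 0.0871
grip_force: 0.0
```

Call:
{"api": "move_arm", "payload": {
  "motion": "0.6 0 0 0 -0.01;0.6 0 0 0 -0.01;0.6 0 0 0 -0.01"
}}

```text
time: 19.83
position: [0.4089, 0.1202, 0.2581]
tool_rot: [0.738, 0.675, -0.002, -0.001]
ft_force: [-0.7, 0.1, -0.2]
grip_width: 0.0746
grip_force: 0.0
```

```bash
python3 p.py .4098 .1205 .120 -2;python3 - <<'E'
from h import *
snap('side','d8');snap('scene','s8')
for F in (['d8'],['s8']): print('box',rect(F,(.475,.145),-.05,.056,.1,.008,.046,.042,.075),rect(F,(.475,.145),-.05,.018,.064,.05,.085,.076,.055))
E
```

```text
shift [0.002 0.007 0.69 ] turn -0.0174 rows>= 3.3 q6 18 | now [0.4089 0.1202 0.2581] yaw -5.1 w 0.0746 t 19.8
box (array([ 0.477 ,  0.1438, -0.0421]), 354, 0.0) (array([ 0.4761,  0.1435, -0.0381]), 118, 0.0)
box (array([ 0.4702,  0.1458, -0.2323]), 610, 2.2) (array([ 0.4731,  0.1474, -0.063 ]), 240, 0.3)
```

Call:
{"api": "move_arm", "payload": {
  "motion": "0.6 0.002 0.007 0 -0.017;0.6 0.002 0.007 0.3 -0.017;0.6 0.002 0.007 0.6 -0.017;0.6 0.002 0.007 0.69 -0.017;0.6 0.002 0.007 0.69 -0.017;0.6 0.002 0.007 0.69 -0.017;-1 0.002 0.007 0.69 -0.017;-1 0.002 0.007 0.69 -0.017;-1 0.002 0.007 0.69 -0.017;-1 0.002 0.007 0.69 -0.017;-1 0.002 0.007 0.69 -0.017;-1 0.002 0.007 0.69 -0.017",
  "newtons": 20
}}

```text
time: 20.93
position: [0.412, 0.1206, 0.1225]
tool_rot: [0.719, 0.695, 0.001, 0.001]
ft_force: [-0.1, -0.5, -0.3]
grip_width: 0.0376
grip_force: 0.0
```

Call:
{"api": "move_arm", "payload": {
  "motion": "-1 0 0 0 0;-1 0 0 0 0;-1 0 0 0 0;-1 0 0 -0.2 0;-1 0 0 -0.5 0;-1 0 0 -0.8 0;-1 0 0 -0.8 0;-1 0 0 -0.8 0;-1 0 0 -0.8 0"
}}

```text
time: 21.68
position: [0.4127, 0.1207, 0.2838]
tool_rot: [0.719, 0.695, 0.002, 0.002]
ft_force: [-0.5, -0.1, -0.1]
grip_width: 0.0007
grip_force: 0.0
```

```bash
python3 p.py .590 .310 .28 84.7; python3 p.py .590 .310 .28 -95.3 1
```

```text
shift [0.977 0.853 0.024] turn -0.4817 rows>= 12.1 q6 -57 | now [0.4127 0.1207 0.2838] yaw -2.0 w 0.0007 t 21.7
shift [0.977 0.853 0.024] turn 0.5183 rows>= 13.0 q6 123 | now [0.4127 0.1207 0.2838] yaw -2.0 w 0.0007 t 21.7
```

Run:
```python
from h import *
snap('side','d9');snap('scene','s9')
for F in (['d9'],['s9']): print(rect(F,(.4098,.1203),-.03,.012,.064,.066,.14,.130,.055))
plan(.4098,.1205,.12,-2)
```

```text
(array([ 0.4114,  0.1185, -0.0621]), 165, 0.3)
(array([ 0.407 ,  0.1215, -0.048 ]), 303, 0.6)
shift [-0.    -0.002  0.805] turn -0.0 rows>= 3.9 q6 18 | now [0.4105 0.1206 0.281 ] yaw -2.0 w 0.0006 t 21.8
```

Call:
{"api": "move_arm", "payload": {
  "motion": "0 0 0 0.2 0;0 0 0 0.2 0;0 0 0 0.3 0;0 0 0 0.3 0;0 0 0 0.3 0;0 0 0 0.5 0;0 0 0 0.7 0;0 0 0 0.805 0;0 0 0 0.805 0;0 0 0 0.805 0;-1 0 0 0.805 0;-1 0 0 0.805 0"
}}

```text
time: 22.78
position: [0.413, 0.1207, 0.1224]
tool_rot: [0.719, 0.695, 0.001, 0.001]
ft_force: [-0.4, 0.7, 0.1]
grip_width: 0.0365
grip_force: 0.0
```

Call:
{"api": "move_arm", "payload": {
  "motion": "-1 0 0 0 0;-1 0 0 0 0;-1 0 0 0 0;-1 0 0 0 0;-1 0 0 0 0;-1 0 0 0 0;-1 0 0 -0.2 0;-1 0 0 -0.5 0;-1 0 0 -0.8 0;-1 0 0 -0.8 0;-1 0 0 -0.8 0;-1 0 0 -0.8 0"
}}

```text
time: 23.78
position: [0.4126, 0.1207, 0.2825]
tool_rot: [0.719, 0.695, 0.002, 0.002]
ft_force: [-0.5, -1.0, -0.4]
grip_width: 0.0118
grip_force: 20.0
```

```bash
python3 p.py .590 .310 .28 84.7; python3 p.py .590 .310 .28 -95.3 1
```

```text
shift [0.977 0.854 0.018] turn -0.4817 rows>= 12.1 q6 -57 | now [0.4126 0.1207 0.2825] yaw -2.0 w 0.0118 t 23.8
shift [0.977 0.854 0.018] turn 0.5183 rows>= 13.0 q6 123 | now [0.4126 0.1207 0.2825] yaw -2.0 w 0.0118 t 23.8
```

Call:
{"api": "move_arm", "payload": {
  "motion": "-1 0.977 0.854 0 -0.482;-1 0.977 0.854 0 -0.482;-1 0.977 0.854 0 -0.482;-1 0.977 0.854 0 -0.482;-1 0.977 0.854 0 -0.482;-1 0.977 0.854 0 -0.482;-1 0.977 0.854 0 -0.482;-1 0.977 0.854 0 -0.482;-1 0.977 0.854 0 -0.482;-1 0.977 0.854 0 -0.482;-1 0.977 0.854 0 -0.482;-1 0.977 0.854 0 -0.482"
}}

```text
time: 24.78
position: [0.5876, 0.3094, 0.2769]
tool_rot: [0.05, 0.999, -0.001, -0.003]
ft_force: [0.2, 0.0, -0.8]
grip_width: 0.0121
grip_force: 20.0
```

Call:
{"api": "move_arm", "payload": {
  "motion": "-1 0 0 0 -0.005;-1 0 0 0 -0.005;-1 0 0 0 -0.005"
}}

```text
time: 25.03
position: [0.5884, 0.3096, 0.2789]
tool_rot: [0.046, 0.999, -0.001, -0.001]
ft_force: [0.4, 0.4, -0.6]
grip_width: 0.0118
grip_force: 20.0
```

```bash
cat > pegs.py <<'E'
from h import *
snap('wrist','w4');snap('side','d10');snap('scene','s10')
a=cv2.imread('pics/w4.png');cv2.imwrite('pics/w4b.png',cv2.resize(a,(800,600)))
F=['w4']
for c in((.596,.378),(.5113,.386),(.4266,.394)):
    for FF in (['w4'],['s10'],['d10']):
        Q=pts(FF,c,.026,.138,.17); Q=Q[Q[:,1]<.405]
        if len(Q)>5: l=cv2.fitLine(Q[:,:2].astype(np.float32),cv2.DIST_HUBER,0,.001,.001).ravel(); print(FF,'peg',len(Q),Q.mean(0).round(4),l[:2].round(3),'tip',Q[:,1].min().round(4),'x at c.y',(l[2]+(c[1]-l[3])*l[0]/l[1]).round(4))
c=robot.get_obs()['position']; b=c[2]-.12
for F in (['s10'],['d10'],['w4']): 
    Q=pts(F,c,.055,b-.02,b+.058);print('block',len(Q), np.percentile(Q[:,2],[1,3]) if len(Q) else 0, rect(F,c[:2],1.478,.03,.064,b+.01,b+.056,.5,.055) if len(Q)>30 else '')
plan(.590,.310,.20,84.7)
E
python3 pegs.py
```

```text
['w4'] peg 587 [0.5947 0.3775 0.1547] [0.098 0.995] tip 0.3522 x at c.y 0.5948
['s10'] peg 49 [0.5958 0.378  0.1563] [0.103 0.995] tip 0.3523 x at c.y 0.5965
['w4'] peg 636 [0.5108 0.382  0.1555] [0.11  0.994] tip 0.3603 x at c.y 0.5113
['s10'] peg 10 [0.5118 0.3829 0.1568] [ 0.048 -0.999] tip 0.3739 x at c.y 0.5116
['d10'] peg 13 [0.51   0.3832 0.1545] [0.154 0.988] tip 0.3608 x at c.y 0.5104
['d10'] peg 10 [0.4253 0.3856 0.1561] [0.094 0.996] tip 0.3715 x at c.y 0.4261
block 374 [0.15990533 0.16323191] (array([0.5875, 0.3111, 1.4835]), 307, 0.7)
block 305 [0.16138888 0.16330703] (array([0.59  , 0.3083, 1.4849]), 232, 1.4)
block 1875 [0.15727711 0.15846916] (array([0.5893, 0.3091, 1.4782]), 982, 0.7)
shift [-0.006  0.002  0.401] turn 0.0003 rows>= 1.9 q6 -57 | now [0.5888 0.3098 0.2801] yaw 84.8 w 0.0117 t 25.2
```

View pics/w4b.png

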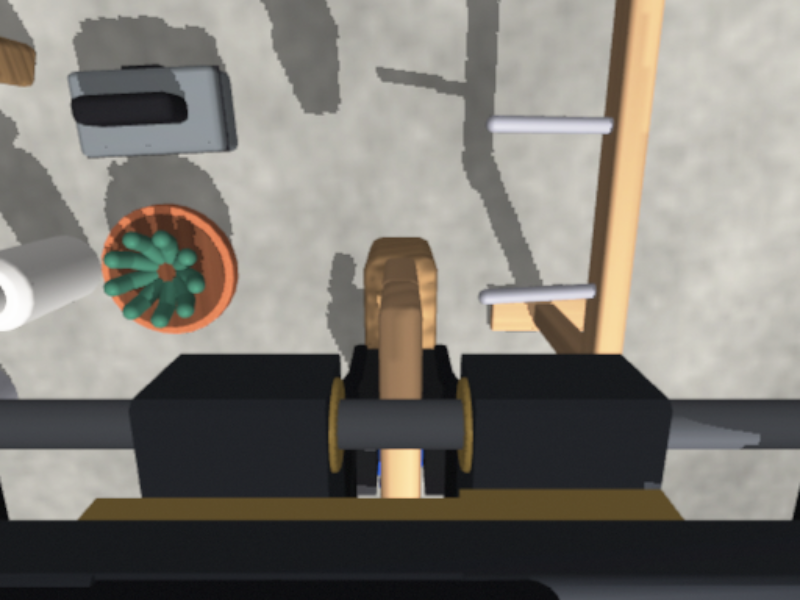

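Call:
{"api": "move_arm", "payload": {
  "motion": "-1 0 0 0.2 0;-1 0 0 0.405 0;-1 0 0 0.405 0;-1 0 0 0.405 0;-1 0 0.1 0.405 0;-1 0 0.2 0.405 0;-1 0 0.3 0.405 0;-1 0 0.38 0.405 0;-1 0 0.38 0.405 0;-1 0 0.38 0.405 0"
}}

```text
time: 26.02
position: [0.5968, 0.3865, 0.2023]
tool_rot: [0.044, 0.999, 0.001, 0.002]
ft_force: [0.4, 0.1, -1.1]
grip_width: 0.0118
grip_force: 20.0
```

```bash
python3 p.py .5955 .386 .179 84.7
```

```text
shift [ 0.007 -0.003  0.116] turn 0.0011 rows>= 0.6 q6 -52 | now [0.5968 0.3865 0.2023] yaw 84.9 w 0.0118 t 26.0
```

Call:
{"api": "move_arm", "payload": {
  "motion": "-1 0 0 0.06 0;-1 0 0 0.1 0;-1 0 0 0.116 0;-1 0 0 0.116 0;-1 0 0 0.116 0"
}}

```text
time: 26.43
position: [0.5967, 0.3848, 0.1794]
tool_rot: [0.046, 0.999, 0.001, 0.001]
ft_force: [-2.1, -1.7, 10.9]
grip_width: 0.0117
grip_force: 20.0
```

Call:
{"api": "move_arm", "payload": {
  "motion": "-0.3 0 0 0 0;-0.3 0 0 0 0;-0.3 0 0 0 0;-0.3 0 0 0 0;-0.3 0 0 -0.2 0;-0.3 0 0 -0.4 0;-0.3 0 0 -0.5 0;-0.3 0 0 -0.5 0;-0.3 0 0 -0.5 0"
}}

```text
time: 27.18
position: [0.5962, 0.3852, 0.2774]
tool_rot: [0.045, 0.999, 0.0, 0.001]
ft_force: [-0.4, 0.2, -0.4]
grip_width: 0.0302
grip_force: 0.0
```

```bash
cat > hung.py <<'E'
import sys
from h import *
snap('side','dh');snap('scene','sh')
for c in((.5955,.386),(.5107,.394),(.426,.402)):
    for F in (['sh'],['dh']):
        Q=pts(F,c,.05,.05,.112)
        if len(Q)>40: print(c,F,len(Q),rect(F,c,1.478,.03,.064,.05,.115,.5,.05),'z',np.percentile(Q[:,2],[1,99]).round(3),'top',np.percentile(pts(F,c,.03,.165,.21)[:,2],[50,98]).round(3) if len(pts(F,c,.03,.165,.21)) else '')
plan(*map(float,sys.argv[1:]))
E
python3 hung.py .423 .0257 .28 -20
```

```text
(0.5955, 0.386) ['sh'] 276 (array([0.5926, 0.377 , 1.4759]), 297, 1.2) z [0.066 0.111] top [0.183 0.193]
(0.5955, 0.386) ['dh'] 206 (array([0.5959, 0.3749, 1.4982]), 220, 1.9) z [0.064 0.111] top [0.18  0.191]
shift [ 0.693 -1.865 -0.021] turn -0.4176 rows>= 10.5 q6 -157 | now [0.5947 0.3847 0.2742] yaw 84.8 w 0.0305 t 27.3
```

Call:
{"api": "move_arm", "payload": {
  "motion": "0 0.35 -0.93 0 0.29;0 0.35 -0.93 0 0.29;0 0.35 -0.93 0 0.29;0 0.35 -0.93 0 0.29;0 0.35 -0.93 0 0.29;0 0.35 -0.93 0 0.29;0 0.35 -0.93 0 0.29;0 0.35 -0.93 0 0.29;0 0.35 -0.93 0 0.29"
}}

```text
time: 28.03
position: [0.508, 0.2059, 0.2744]
tool_rot: [0.48, 0.877, -0.002, -0.002]
ft_force: [-1.1, -0.2, 0.2]
grip_width: 0.0434
grip_force: 0.0
```

```bash
python3 p.py .423 .0257 .28 -20 1
```

```text
shift [-0.53  -0.843 -0.025] turn 0.292 rows>= 7.3 q6 23 | now [0.508  0.2059 0.2744] yaw 32.6 w 0.0434 t 28.0
```

Call:
{"api": "move_arm", "payload": {
  "motion": "0 -0.53 -0.843 0 0.292;0 -0.53 -0.843 0 0.292;0 -0.53 -0.843 0 0.292;0 -0.53 -0.843 0 0.292;0 -0.53 -0.843 0 0.292;0 -0.53 -0.843 0 0.292;0 -0.53 -0.843 0 0.292;0 -0.53 -0.843 0 0.292;0 -0.53 -0.843 0 0.292;0 -0.53 -0.843 0 0.292;0 -0.53 -0.843 0 0.292;0 -0.53 -0.843 0 0.292"
}}

```text
time: 29.03
position: [0.4243, 0.0267, 0.276]
tool_rot: [0.818, 0.575, -0.0, -0.0]
ft_force: [-0.3, -0.2, -0.2]
grip_width: 0.0434
grip_force: 0.0
```

```bash
python3 p.py .423 .0257 .12 -20 1
```

```text
shift [-0.007 -0.004  0.78 ] turn 0.0009 rows>= 3.7 q6 23 | now [0.4243 0.0267 0.276 ] yaw -19.8 w 0.0434 t 29.0
```

Call:
{"api": "move_arm", "payload": {
  "motion": "0 0 0 0.3 0;0 0 0 0.6 0;0 0 0 0.78 0;0 0 0 0.78 0;0 0 0 0.78 0;-1 0 0 0.78 0;-1 0 0 0.78 0;-1 0 0 0.78 0;-1 0 0 0.78 0;-1 0 0 0.78 0;-1 0 0 0.78 0;-1 0 0 0.78 0"
}}

```text
time: 30.03
position: [0.4255, 0.0263, 0.1217]
tool_rot: [0.819, 0.574, 0.001, 0.001]
ft_force: [-1.0, 0.3, 9.2]
grip_width: 0.0122
grip_force: 20.0
```

Call:
{"api": "move_arm", "payload": {
  "motion": "-1 0 0 0 0;-1 0 0 0 0;-1 0 0 -0.2 0;-1 0 0 -0.5 0;-1 0 0 -0.8 0;-1 0 0 -0.8 0;-1 0 0 -0.8 0;-1 0 0 -0.8 0"
}}

```text
time: 30.7
position: [0.4256, 0.0263, 0.2827]
tool_rot: [0.819, 0.574, 0.002, 0.002]
ft_force: [0.6, -0.4, -1.6]
grip_width: 0.0117
grip_force: 20.0
```

```bash
python3 p.py .504 .318 .28 84.7 1
```

```text
shift [ 1.505 -0.128  0.014] turn -0.5812 rows>= 14.6 q6 -52 | now [0.4256 0.0263 0.2827] yaw -19.9 w 0.0117 t 30.7
```

Call:
{"api": "move_arm", "payload": {
  "motion": "-1 0.8 -0.07 0 -0.29;-1 0.8 -0.07 0 -0.29;-1 0.8 -0.07 0 -0.29;-1 0.8 -0.07 0 -0.29;-1 0.8 -0.07 0 -0.29;-1 0.8 -0.07 0 -0.29;-1 0.8 -0.07 0 -0.29;-1 0.8 -0.07 0 -0.29;-1 0.8 -0.07 0 -0.29"
}}

```text
time: 31.45
position: [0.4643, 0.1816, 0.2782]
tool_rot: [0.482, 0.876, -0.002, -0.002]
ft_force: [-0.3, -0.9, -1.1]
grip_width: 0.0119
grip_force: 20.0
```

```bash
python3 p.py .504 .318 .28 84.7 1
```

```text
shift [ 0.47   0.532 -0.011] turn -0.2909 rows>= 7.3 q6 -52 | now [0.4643 0.1816 0.2782] yaw 32.3 w 0.0119 t 31.4
```

Call:
{"api": "move_arm", "payload": {
  "motion": "-1 0.47 0.532 -0.011 -0.291;-1 0.47 0.532 -0.011 -0.291;-1 0.47 0.532 -0.011 -0.291;-1 0.47 0.532 -0.011 -0.291;-1 0.47 0.532 -0.011 -0.291;-1 0.47 0.532 -0.011 -0.291;-1 0.47 0.532 -0.011 -0.291;-1 0.47 0.532 -0.011 -0.291;-1 0.47 0.532 -0.011 -0.291;-1 0.47 0.532 -0.011 -0.291;-1 0.47 0.532 -0.011 -0.291"
}}

```text
time: 32.37
position: [0.5053, 0.3176, 0.2817]
tool_rot: [0.048, 0.999, -0.0, -0.001]
ft_force: [0.9, 0.9, -0.9]
grip_width: 0.0122
grip_force: 20.0
```

```bash
cat > heldf.py <<'E'
from h import *
snap('side','d10');snap('scene','s10'); snap('wrist','w10')
c=robot.get_obs()['position']; b=c[2]-.12
for F in (['s10'],['d10'],['w10']): 
    Q=pts(F,c,.055,b-.02,b+.058);print('block',len(Q), np.percentile(Q[:,2],[1,3]), rect(F,c[:2],1.478,.03,.064,b+.01,b+.056,.5,.055) if len(Q)>30 else '')
E
python3 heldf.py; python3 p.py .504 .318 .199 84.7 1
```

```text
block 358 [0.15891418 0.16317815] (array([0.5042, 0.3192, 1.4648]), 283, 0.8)
block 323 [0.16277603 0.16500885] (array([0.5066, 0.3166, 1.4822]), 255, 1.3)
block 1736 [0.15705889 0.15840263] (array([0.5065, 0.3171, 1.469 ]), 834, 0.6)
shift [0.008 0.001 0.417] turn -0.0005 rows>= 2.0 q6 -52 | now [0.5056 0.3178 0.2824] yaw 84.6 w 0.0121 t 32.5
```

Call:
{"api": "move_arm", "payload": {
  "motion": "-1 0.008 0 0.2 0;-1 0.008 0 0.417 0;-1 0.008 0 0.417 0;-1 0.008 0 0.417 0;-1 0.008 0.1 0.417 0;-1 0.008 0.2 0.417 0;-1 0.008 0.3 0.417 0;-1 0.008 0.38 0.417 0;-1 0.008 0.38 0.417 0;-1 0.008 0.38 0.417 0;-1 0.008 0.38 0.46 0;-1 0.008 0.38 0.49 0"
}}

```text
time: 33.52
position: [0.5115, 0.393, 0.1852]
tool_rot: [0.047, 0.999, 0.0, 0.001]
ft_force: [0.3, -0.1, -0.7]
grip_width: 0.0117
grip_force: 20.0
```

```bash
python3 p.py .5115 .3935 .179 84.7
```

```text
shift [0.    0.002 0.031] turn -0.0005 rows>= 0.1 q6 -47 | now [0.5115 0.393  0.1852] yaw 84.6 w 0.0117 t 33.5
```

Call:
{"api": "move_arm", "payload": {
  "motion": "-1 0 0 0.031 0;-1 0 0 0.031 0;-1 0 0 0.031 0;-0.3 0 0 0.031 0;-0.3 0 0 0.031 0;-0.3 0 0 0.031 0;-0.3 0 0 0.031 0;-0.3 0 0 -0.2 0;-0.3 0 0 -0.4 0;-0.3 0 0 -0.5 0;-0.3 0 0 -0.5 0;-0.3 0 0 -0.5 0"
}}

```text
time: 34.52
position: [0.5118, 0.3941, 0.2862]
tool_rot: [0.047, 0.999, 0.001, 0.002]
ft_force: [0.6, 0.1, 0.4]
grip_width: 0.0302
grip_force: 0.0
```

```bash
python3 hung.py .432 -.1037 .28 28 1
```

```text
(0.5955, 0.386) ['sh'] 267 (array([0.5936, 0.3802, 1.4793]), 285, 1.0) z [0.067 0.112] top [0.184 0.193]
(0.5955, 0.386) ['dh'] 203 (array([0.5966, 0.3776, 1.4845]), 219, 1.6) z [0.063 0.112] top [0.179 0.191]
(0.5107, 0.394) ['sh'] 249 (array([0.5085, 0.385 , 1.466 ]), 267, 1.3) z [0.068 0.111] top [0.183 0.194]
(0.5107, 0.394) ['dh'] 211 (array([0.5118, 0.3829, 1.4641]), 228, 1.5) z [0.063 0.112] top [0.18  0.192]
shift [ 0.158 -2.51   0.02 ] turn 0.3147 rows>= 12.1 q6 -41 | now [0.5103 0.3932 0.2832] yaw 84.7 w 0.0304 t 34.6
```

Call:
{"api": "move_arm", "payload": {
  "motion": "0 0.05 -0.9 0 0;0 0.05 -0.9 0 0;0 0.05 -0.9 0 0;0 0.05 -0.9 0 0;0 0.05 -0.9 0 0"
}}

```text
time: 35.03
position: [0.4815, 0.2109, 0.2823]
tool_rot: [0.048, 0.999, -0.002, -0.003]
ft_force: [-0.1, -0.5, -0.3]
grip_width: 0.043
grip_force: 0.0
```

Call:
{"api": "move_arm", "payload": {
  "motion": "0 0.05 -0.8 0 0.315;0 0.05 -0.8 0 0.315;0 0.05 -0.8 0 0.315;0 0.05 -0.8 0 0.315;0 0.05 -0.8 0 0.315;0 0.05 -0.8 0 0.315;0 0.05 -0.8 0 0.315;0 0.05 -0.8 0 0.315;0 0.05 -0.8 0 0.315"
}}

```text
time: 35.78
position: [0.4589, 0.0572, 0.2832]
tool_rot: [0.516, 0.856, -0.001, -0.002]
ft_force: [-0.7, 1.0, 1.0]
grip_width: 0.0431
grip_force: 0.0
```

```bash
python3 p.py .432 -.1037 .24 28 1
```

```text
shift [-0.649 -0.494  0.216] turn -0.001 rows>= 4.0 q6 -42 | now [0.4589 0.0572 0.2832] yaw 27.8 w 0.0431 t 35.8
```

Call:
{"api": "move_arm", "payload": {
  "motion": "0 -0.649 -0.494 0.216 0;0 -0.649 -0.494 0.216 0;0 -0.649 -0.494 0.216 0;0 -0.649 -0.494 0.216 0;0 -0.649 -0.494 0.216 0;0 -0.649 -0.494 0.216 0;0 -0.649 -0.494 0.216 0"
}}

```text
time: 36.37
position: [0.4328, -0.1034, 0.2408]
tool_rot: [0.515, 0.857, 0.0, -0.001]
ft_force: [0.0, 0.6, 1.4]
grip_width: 0.0435
grip_force: 0.0
```

```bash
python3 p.py .432 -.1037 .12 28 1
```

```text
shift [-0.001 -0.004  0.604] turn -0.0001 rows>= 2.9 q6 -42 | now [ 0.4328 -0.1034  0.2408] yaw 28.0 w 0.0435 t 36.4
```

Call:
{"api": "move_arm", "payload": {
  "motion": "0 0 0 0.25 0;0 0 0 0.5 0;0 0 0 0.604 0;0 0 0 0.604 0;0 0 0 0.604 0;-1 0 0 0.604 0;-1 0 0 0.604 0;-1 0 0 0.604 0;-1 0 0 0.604 0;-1 0 0 0.604 0;-1 0 0 0.604 0;-1 0 0 0.604 0"
}}

```text
time: 37.37
position: [0.4335, -0.1042, 0.1217]
tool_rot: [0.515, 0.857, -0.0, 0.001]
ft_force: [-1.3, 1.7, 9.0]
grip_width: 0.0116
grip_force: 20.0
```

Call:
{"api": "move_arm", "payload": {
  "motion": "-1 0 0 0 0;-1 0 0 0 0;-1 0 0 -0.2 0;-1 0 0 -0.5 0;-1 0 0 -0.8 0;-1 0 0 -0.8 0;-1 0 0 -0.8 0;-1 0 0 -0.8 0"
}}

```text
time: 38.03
position: [0.4342, -0.1044, 0.2828]
tool_rot: [0.515, 0.857, 0.0, 0.003]
ft_force: [-1.1, -0.1, -2.1]
grip_width: 0.0122
grip_force: 20.0
```

```bash
python3 p.py .420 .325 .28 84.7 1
```

```text
shift [1.93  0.944 0.008] turn -0.3153 rows>= 10.3 q6 -47 | now [ 0.4342 -0.1044  0.2828] yaw 28.0 w 0.0122 t 38.0
```

Call:
{"api": "move_arm", "payload": {
  "motion": "-1 0.97 0.47 0 0;-1 0.97 0.47 0 0;-1 0.97 0.47 0 0;-1 0.97 0.47 0 0;-1 0.97 0.47 0 0;-1 0.97 0.47 0 0;-1 0.97 0.47 0 0"
}}

```text
time: 38.62
position: [0.4233, 0.1138, 0.2789]
tool_rot: [0.513, 0.858, -0.001, -0.002]
ft_force: [-1.0, 0.1, -1.0]
grip_width: 0.0118
grip_force: 20.0
```

```bash
python3 p.py .420 .325 .28 84.7 1
```

```text
shift [ 0.938  0.486 -0.005] turn -0.3135 rows>= 7.9 q6 -47 | now [0.4233 0.1138 0.2789] yaw 28.3 w 0.0118 t 38.6
```

Call:
{"api": "move_arm", "payload": {
  "motion": "-1 0.938 0.486 0 -0.314;-1 0.938 0.486 0 -0.314;-1 0.938 0.486 0 -0.314;-1 0.938 0.486 0 -0.314;-1 0.938 0.486 0 -0.314;-1 0.938 0.486 0 -0.314;-1 0.938 0.486 0 -0.314;-1 0.938 0.486 0 -0.314;-1 0.938 0.486 0 -0.314;-1 0.938 0.486 0 -0.314;-1 0.938 0.486 0 -0.314;-1 0.938 0.486 0 -0.314"
}}

```text
time: 39.62
position: [0.4235, 0.3219, 0.2802]
tool_rot: [0.05, 0.999, -0.0, -0.0]
ft_force: [1.1, 0.4, -0.6]
grip_width: 0.0115
grip_force: 20.0
```

```bash
python3 heldf.py; python3 p.py .420 .325 .199 84.7 1
```

```text
block 307 [0.16100965 0.16353896] (array([0.4209, 0.3238, 1.4801]), 253, 0.8)
block 326 [0.16174389 0.16354623] (array([0.4236, 0.3208, 1.4817]), 251, 1.4)
block 1749 [0.15787462 0.15905567] (array([0.4232, 0.3219, 1.4677]), 834, 0.5)
shift [0.018 0.011 0.408] turn -0.0017 rows>= 2.0 q6 -47 | now [0.4233 0.3224 0.2807] yaw 84.4 w 0.0119 t 39.8
```

Call:
{"api": "move_arm", "payload": {
  "motion": "-1 0.015 0 0.2 0;-1 0.015 0 0.408 0;-1 0.015 0 0.408 0;-1 0.015 0 0.408 0;-1 0.015 0.1 0.408 0;-1 0.015 0.2 0.408 0;-1 0.015 0.3 0.408 0;-1 0.015 0.395 0.408 0;-1 0.015 0.395 0.408 0;-1 0.015 0.395 0.408 0;-1 0.015 0.395 0.45 0;-1 0.015 0.395 0.48 0"
}}

```text
time: 40.77
position: [0.428, 0.4011, 0.1853]
tool_rot: [0.048, 0.999, 0.0, 0.001]
ft_force: [0.4, -0.3, -1.2]
grip_width: 0.0119
grip_force: 20.0
```

```bash
python3 p.py .4272 .401 .179 84.7
```

```text
shift [ 0.004 -0.001  0.032] turn -0.0014 rows>= 0.2 q6 -42 | now [0.428  0.4011 0.1853] yaw 84.4 w 0.0119 t 40.8
```

Call:
{"api": "move_arm", "payload": {
  "motion": "-1 0 0 0.031 0;-1 0 0 0.031 0;-1 0 0 0.031 0;-0.3 0 0 0.031 0;-0.3 0 0 0.031 0;-0.3 0 0 0.031 0;-0.3 0 0 0.031 0;-0.3 0 0 -0.2 0;-0.3 0 0 -0.4 0;-0.3 0 0 -0.5 0;-0.3 0 0 -0.5 0;-0.3 0 0 -0.5 0"
}}

```text
time: 41.77
position: [0.4283, 0.4021, 0.2859]
tool_rot: [0.048, 0.999, 0.001, 0.001]
ft_force: [0.1, 0.2, 0.3]
grip_width: 0.0303
grip_force: 0.0
```

```bash
cat > hs.py <<'E'
from h import *
for F in(['sh'],['dh']):
    for n,c,y in(('h0',(.590,-.252),.03),('h1',(.446,-.238),.33)): print(n,rect(F,c,y,.024,.05,.104,.14,.13,.04))
    print('box',rect(F,(.475,.145),-.05,.018,.064,.05,.085,.076,.055),rect(F,(.475,.145),-.05,.056,.1,.008,.046,.042,.075),'disp',circ(F,(.581,.041),.026,.015,.08,.015))
    print('bottle',circ(F,(.684,-.063),.031,.02,.11,.02))
im,P=cloud('sh')
a=cv2.imread('pics/sh.png');cv2.imwrite('pics/shb.png',cv2.resize(a,(800,600),interpolation=cv2.INTER_CUBIC))
E
python3 hung.py .446 -.238 .28 19 1; python3 hs.py
```

```text
(0.5955, 0.386) ['sh'] 264 (array([0.5937, 0.3803, 1.4719]), 283, 1.0) z [0.066 0.112] top [0.184 0.194]
(0.5955, 0.386) ['dh'] 204 (array([0.5966, 0.3776, 1.5025]), 216, 1.4) z [0.062 0.111] top [0.179 0.191]
(0.5107, 0.394) ['sh'] 246 (array([0.509 , 0.3881, 1.4758]), 262, 1.0) z [0.066 0.112] top [0.183 0.194]
(0.5107, 0.394) ['dh'] 207 (array([0.5119, 0.3848, 1.4892]), 222, 1.5) z [0.063 0.111] top [0.18  0.191]
(0.426, 0.402) ['sh'] 230 (array([0.4242, 0.3933, 1.4738]), 247, 1.4) z [0.065 0.111] top [0.182 0.193]
(0.426, 0.402) ['dh'] 218 (array([0.4271, 0.391 , 1.46  ]), 236, 2.0) z [0.065 0.111] top [0.179 0.192]
shift [-0.403 -3.171  0.021] turn 0.3638 rows>= 15.3 q6 -47 | now [0.4268 0.4011 0.2831] yaw 84.5 w 0.0308 t 41.9
h0 (array([ 0.5888, -0.2498,  0.0426]), 304, 0.0)
h1 (array([ 0.4451, -0.2368,  0.347 ]), 260, 0.0)
box (array([ 0.4737,  0.1474, -0.0583]), 209, 0.1) (array([ 0.474 ,  0.1473, -0.0493]), 491, 0.0) disp (array([0.5806, 0.0431]), 258, 0.6)
bottle (array([ 0.6842, -0.0611]), 434, 0.4)
h0 (array([ 0.5913, -0.2537,  0.0413]), 243, 0.0)
h1 (array([ 0.4476, -0.2396,  0.3316]), 262, 0.0)
box (array([ 0.4761,  0.1442, -0.0206]), 118, 0.0) (array([ 0.4768,  0.1438, -0.035 ]), 423, 0.0) disp (array([0.5833, 0.0399]), 165, 1.0)
bottle (array([ 0.6869, -0.0638]), 412, 0.8)
```

View pics/shb.png

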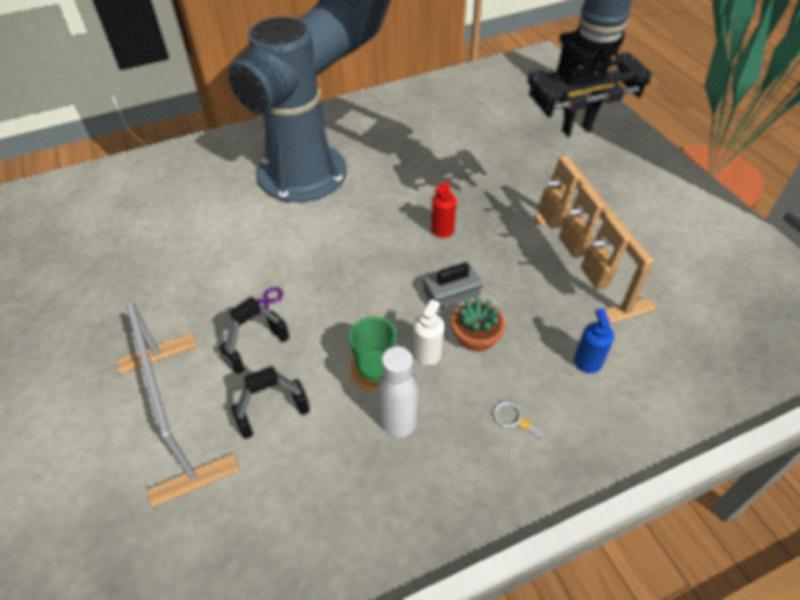

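The scene view shows all three floats hanging on the pegs at (555,200), (577,230) and (600,262). The dispenser stands at (430,335), the bottle at (398,395) and the box at (455,285). Next are the headsets.

Call:
{"api": "move_arm", "payload": {
  "motion": "0 -0.12 -0.95 0 0;0 -0.12 -0.95 0 0;0 -0.12 -0.95 0 0;0 -0.12 -0.95 0 0;0 -0.12 -0.95 0 0"
}}

```text
time: 42.28
position: [0.4314, 0.2069, 0.2824]
tool_rot: [0.049, 0.999, -0.001, -0.003]
ft_force: [-0.0, 0.4, -0.4]
grip_width: 0.0431
grip_force: 0.0
```

Call:
{"api": "move_arm", "payload": {
  "motion": "0 -0.14 -0.95 0 0;0 -0.14 -0.95 0 0;0 -0.14 -0.95 0 0;0 -0.14 -0.95 0 0;0 -0.14 -0.95 0 0"
}}

```text
time: 42.7
position: [0.4418, 0.0154, 0.2829]
tool_rot: [0.049, 0.999, -0.0, -0.002]
ft_force: [1.6, 0.1, -0.4]
grip_width: 0.0435
grip_force: 0.0
```

Call:
{"api": "move_arm", "payload": {
  "motion": "0.2 -0.1 -0.95 0 0.36;0.2 -0.1 -0.95 0 0.36;0.2 -0.1 -0.95 0 0.36;0.2 -0.1 -0.95 0 0.36;0.2 -0.1 -0.95 0 0.36;0.2 -0.1 -0.95 0 0.36;0.2 -0.1 -0.95 0 0.36;0.2 -0.1 -0.95 0 0.36;0.2 -0.1 -0.95 0 0.36;0.2 -0.1 -0.95 0 0.36"
}}

```text
time: 43.53
position: [0.4434, -0.172, 0.2826]
tool_rot: [0.577, 0.817, 0.0, -0.002]
ft_force: [0.1, -0.1, 0.2]
grip_width: 0.0525
grip_force: 0.0
```

```bash
python3 p.py .4464 -.2382 .24 19.4 1
```

```text
shift [-0.318 -0.096  0.212] turn 0.0006 rows>= 1.9 q6 -47 | now [ 0.4434 -0.172   0.2826] yaw 19.5 w 0.0525 t 43.5
```

Call:
{"api": "move_arm", "payload": {
  "motion": "0.2 -0.318 -0.096 0.212 0;0.2 -0.318 -0.096 0.212 0;0.2 -0.318 -0.096 0.212 0;0.2 -0.318 -0.096 0.212 0;0.2 -0.318 -0.096 0.212 0;0.2 -0.318 -0.096 0.212 0"
}}

```text
time: 44.03
position: [0.4476, -0.2378, 0.2422]
tool_rot: [0.575, 0.818, 0.0, -0.001]
ft_force: [-0.4, -0.8, -0.3]
grip_width: 0.0523
grip_force: 0.0
```

```bash
python3 p.py .4464 -.2382 .123 19.4 1; python3 p.py .463 -.4052 .33 1.8 1
```

```text
shift [-0.    -0.006  0.596] turn 0.0021 rows>= 2.9 q6 -47 | now [ 0.4476 -0.2378  0.2422] yaw 19.8 w 0.0523 t 44.0
shift [-0.813 -0.211 -0.44 ] turn 0.0999 rows>= 4.5 q6 -43 | now [ 0.4476 -0.2378  0.2422] yaw 19.8 w 0.0523 t 44.0
```

Call:
{"api": "move_arm", "payload": {
  "motion": "0.2 0 -0.006 0.25 0;0.2 0 -0.006 0.5 0;0.2 0 -0.006 0.596 0;0.2 0 -0.006 0.596 0;0.2 0 -0.006 0.596 0;-1 0 -0.006 0.596 0;-1 0 -0.006 0.596 0;-1 0 -0.006 0.596 0;-1 0 -0.006 0.596 0;-1 0 -0.006 0.596 0;-1 0 -0.006 0.596 0;-1 0 -0.006 0.596 0"
}}

```text
time: 45.03
position: [0.4475, -0.2396, 0.1242]
tool_rot: [0.576, 0.817, 0.0, 0.001]
ft_force: [0.8, 0.9, 6.6]
grip_width: 0.0238
grip_force: 20.0
```

Call:
{"api": "move_arm", "payload": {
  "motion": "-1 0 0 -0.2 0;-1 0 0 -0.5 0;-1 0 0 -0.8 0;-1 0 0 -1 0;-1 0 0 -1 0;-1 0 0 -1 0;-1 0 0 -1 0"
}}

```text
time: 45.62
position: [0.4474, -0.2398, 0.3251]
tool_rot: [0.576, 0.818, -0.0, 0.003]
ft_force: [-0.4, 0.5, -1.7]
grip_width: 0.0239
grip_force: 20.0
```

```bash
python3 p.py .463 -.4052 .33 1.8 1
```

```text
shift [-0.805 -0.205 -0.022] turn 0.0993 rows>= 4.0 q6 -43 | now [ 0.4474 -0.2398  0.3251] yaw 19.7 w 0.0239 t 45.6
```

Call:
{"api": "move_arm", "payload": {
  "motion": "-1 -0.805 -0.205 -0.02 0.099;-1 -0.805 -0.205 -0.02 0.099;-1 -0.805 -0.205 -0.02 0.099;-1 -0.805 -0.205 -0.02 0.099;-1 -0.805 -0.205 -0.02 0.099;-1 -0.805 -0.205 -0.02 0.099;-1 -0.805 -0.205 -0.02 0.099;-1 -0.805 -0.205 -0.02 0.099;-1 -0.805 -0.205 -0.02 0.099"
}}

```text
time: 46.37
position: [0.4622, -0.4029, 0.3262]
tool_rot: [0.695, 0.719, 0.0, -0.001]
ft_force: [-0.9, -0.5, -0.7]
grip_width: 0.0238
grip_force: 20.0
```

```bash
cat > hh.py <<'E'
from h import *
snap('scene','s12');snap('side','d12');snap('wrist','w12')
c=robot.get_obs()['position']; b=c[2]-.123
for F in(['s12'],['d12'],['w12']):
    Q=pts(F,c,.09,b-.02,b+.052); d=Q[:,:2]-c[:2]
    if len(Q)>20: print('cups',len(Q),'zmin',np.percentile(Q[:,2],[1,3]).round(3),'mid',((np.percentile(d,2,0)+np.percentile(d,98,0))/2).round(4),'ext',(np.percentile(d,98,0)-np.percentile(d,2,0)).round(3))
    Q=pts(F,(c[0],-.4),.1,.14,.165); Q=Q[abs(Q[:,1]+.403)<.02]; print('bar y',len(Q),np.median(Q[:,1]) if len(Q) else '')
plan(.463,-.4052,.179,1.8,1)
E
python3 hh.py
```

```text
cups 470 zmin [0.207 0.21 ] mid [0.0021 0.0056] ext [0.043 0.12 ]
bar y 307 -0.4014485923438405
cups 606 zmin [0.206 0.21 ] mid [-0.0023 -0.0041] ext [0.045 0.113]
bar y 331 -0.40830939990411036
cups 1722 zmin [0.23  0.231] mid [-0.0028  0.0538] ext [0.043 0.02 ]
bar y 1952 -0.40278089648929427
shift [-0.008  0.002  0.741] turn 0.0007 rows>= 3.6 q6 -43 | now [ 0.4626 -0.4036  0.3273] yaw 1.9 w 0.0241 t 46.5
```

Call:
{"api": "move_arm", "payload": {
  "motion": "-1 -0.008 0 0.2 0;-1 -0.008 0 0.4 0;-1 -0.008 0 0.6 0;-1 -0.008 0 0.7 0;-1 -0.008 0 0.735 0;-1 -0.008 0 0.735 0;-1 -0.008 0 0.735 0;-1 -0.008 0 0.735 0"
}}

```text
time: 47.18
position: [0.4631, -0.4066, 0.181]
tool_rot: [0.695, 0.719, -0.0, 0.001]
ft_force: [0.1, 0.5, -2.3]
grip_width: 0.0238
grip_force: 20.0
```

```bash
python3 p.py .463 -.4052 .179 1.8 1
```

```text
shift [ 0.007 -0.     0.01 ] turn 0.0005 rows>= 0.1 q6 -43 | now [ 0.4631 -0.4066  0.181 ] yaw 1.9 w 0.0238 t 47.2
```

Call:
{"api": "move_arm", "payload": {
  "motion": "-1 0.006 0 0.008 0;-1 0.006 0 0.015 0;-1 0.006 0 0.02 0;-1 0.006 0 0.02 0;-1 0.006 0 0.02 0"
}}

```text
time: 47.6
position: [0.463, -0.4054, 0.1787]
tool_rot: [0.695, 0.719, -0.0, 0.001]
ft_force: [-2.4, 1.2, 9.9]
grip_width: 0.024
grip_force: 20.0
```

Call:
{"api": "move_arm", "payload": {
  "motion": "-0.1 0 0 0 0;-0.1 0 0 0 0;-0.1 0 0 0 0;-0.1 0 0 0 0;-0.1 0 0 -0.1 0;-0.1 0 0 -0.3 0;-0.1 0 0 -0.6 0;-0.1 0 0 -0.6 0;-0.1 0 0 -0.6 0;-0.1 0 0 -0.6 0"
}}

```text
time: 48.43
position: [0.4627, -0.4055, 0.2972]
tool_rot: [0.696, 0.718, -0.0, 0.001]
ft_force: [0.7, 0.4, -0.6]
grip_width: 0.039
grip_force: 0.0
```

```bash
python3 p.py .590 -.2518 .25 2.4 1;python3 - <<'E'
from h import *
snap('scene','s13');snap('side','d13')
for F in(['s13'],['d13']):
    Q=pts(F,(.463,-.405),.09,.03,.112); d=Q[:,:2]-(.463,-.405); Q2=pts(F,(.463,-.405),.03,.165,.2)
    print(len(Q),np.percentile(Q[:,2],[1,99]).round(3),(np.percentile(d,2,0)).round(3),np.percentile(d,98,0).round(3),'top',np.percentile(Q2[:,2],[2,50,98]).round(3))
    for s in(-1,1):
        q=Q[d[:,1]*s>.02]; print(s,len(q),q[:,2].min().round(3))
    print('h0',rect(F,(.590,-.252),.04,.024,.05,.104,.14,.13,.04))
E
```

```text
shift [0.748 0.661 0.235] turn -0.003 rows>= 4.9 q6 -26 | now [ 0.4627 -0.4055  0.2972] yaw 1.9 w 0.039 t 48.4
392 [0.033 0.112] [-0.077 -0.057] [0.024 0.063] top [0.166 0.184 0.19 ]
-1 185 0.062
1 171 0.059
h0 (array([ 0.5889, -0.25  ,  0.0308]), 309, 0.0)
583 [0.038 0.112] [-0.084 -0.063] [0.02  0.054] top [0.166 0.184 0.189]
-1 299 0.062
1 194 0.061
h0 (array([ 0.5663, -0.2703,  1.6197]), 13, 0.7)
```

Headset 1 is draped evenly, with cup bottoms at 59–62 mm on both sides. Now the second.

Call:
{"api": "move_arm", "payload": {
  "motion": "0.2 0.748 0.661 0.235 -0.003;0.2 0.748 0.661 0.235 -0.003;0.2 0.748 0.661 0.235 -0.003;0.2 0.748 0.661 0.235 -0.003;0.2 0.748 0.661 0.235 -0.003;0.2 0.748 0.661 0.235 -0.003;0.2 0.748 0.661 0.235 -0.003;0.2 0.748 0.661 0.235 -0.003;0.2 0.748 0.661 0.235 -0.003"
}}

```text
time: 49.28
position: [0.5888, -0.2522, 0.2483]
tool_rot: [0.693, 0.721, -0.0, -0.001]
ft_force: [0.0, 0.3, 0.2]
grip_width: 0.052
grip_force: 0.0
```

```bash
python3 p.py .590 -.2518 .123 2.4 1
```

```text
shift [0.002 0.007 0.626] turn -0.0004 rows>= 3.0 q6 -26 | now [ 0.5888 -0.2522  0.2483] yaw 2.3 w 0.052 t 49.3
```

Call:
{"api": "move_arm", "payload": {
  "motion": "0.2 0.002 0.006 0.25 0;0.2 0.002 0.006 0.5 0;0.2 0.002 0.006 0.626 0;0.2 0.002 0.006 0.626 0;0.2 0.002 0.006 0.626 0;-1 0.002 0.006 0.626 0;-1 0.002 0.006 0.626 0;-1 0.002 0.006 0.626 0;-1 0.002 0.006 0.626 0;-1 0.002 0.006 0.626 0;-1 0.002 0.006 0.626 0;-1 0.002 0.006 0.626 0"
}}

```text
time: 50.28
position: [0.5914, -0.2512, 0.1255]
tool_rot: [0.692, 0.722, 0.0, 0.001]
ft_force: [-0.6, 0.6, 6.9]
grip_width: 0.0236
grip_force: 20.0
```

Call:
{"api": "move_arm", "payload": {
  "motion": "-1 0 0 -0.2 0;-1 0 0 -0.5 0;-1 0 0 -0.8 0;-1 0 0 -1 0;-1 0 0 -1 0;-1 0 0 -1 0;-1 0 0 -1 0"
}}

```text
time: 50.87
position: [0.5918, -0.2512, 0.3267]
tool_rot: [0.692, 0.722, 0.001, 0.003]
ft_force: [0.1, 0.7, -3.5]
grip_width: 0.0241
grip_force: 20.0
```

```bash
python3 p.py .568 -.402 .326 1.8 1
```

```text
shift [-0.748 -0.151  0.005] turn 0.0034 rows>= 3.7 q6 -37 | now [ 0.5918 -0.2512  0.3267] yaw 2.4 w 0.0241 t 50.9
```

Call:
{"api": "move_arm", "payload": {
  "motion": "-1 -0.748 -0.151 0 0.003;-1 -0.748 -0.151 0 0.003;-1 -0.748 -0.151 0 0.003;-1 -0.748 -0.151 0 0.003;-1 -0.748 -0.151 0 0.003;-1 -0.748 -0.151 0 0.003;-1 -0.748 -0.151 0 0.003;-1 -0.748 -0.151 0 0.003;-1 -0.748 -0.151 0 0.003"
}}

```text
time: 51.62
position: [0.5673, -0.3997, 0.3232]
tool_rot: [0.695, 0.719, 0.0, -0.001]
ft_force: [0.0, 0.7, -1.4]
grip_width: 0.0238
grip_force: 20.0
```

```bash
sed -i 's/^plan.*/plan(.568,-.402,.179,1.8,1)/' hh.py; python3 hh.py
```

```text
cups 547 zmin [0.203 0.205] mid [0.002  0.0054] ext [0.043 0.12 ]
bar y 387 -0.39882232541718166
cups 614 zmin [0.204 0.206] mid [-0.0027 -0.0023] ext [0.045 0.117]
bar y 252 -0.4053472892303458
cups 1817 zmin [0.212 0.224] mid [-0.0028  0.0536] ext [0.043 0.02 ]
bar y 1932 -0.40033138974262533
shift [-0.008  0.003  0.725] turn 0.0008 rows>= 3.5 q6 -37 | now [ 0.5674 -0.4004  0.324 ] yaw 1.9 w 0.0234 t 51.8
```

Call:
{"api": "move_arm", "payload": {
  "motion": "-1 -0.008 0 0.2 0;-1 -0.008 0 0.4 0;-1 -0.008 0 0.6 0;-1 -0.008 0 0.68 0;-1 -0.008 0 0.71 0;-1 -0.008 0 0.725 0;-1 -0.008 0 0.73 0;-1 -0.008 0 0.73 0;-1 -0.008 0 0.73 0"
}}

```text
time: 52.52
position: [0.5673, -0.4024, 0.1799]
tool_rot: [0.695, 0.719, 0.0, 0.0]
ft_force: [-3.0, 3.4, 5.8]
grip_width: 0.0239
grip_force: 20.0
```

```bash
python3 p.py .568 -.402 .179 1.8 1
```

```text
shift [0.002 0.003 0.005] turn 0.0006 rows>= 0.0 q6 -37 | now [ 0.5673 -0.4024  0.1799] yaw 1.9 w 0.0239 t 52.5
```

Upward contact force shows that the crown rests on the bar. I'll release, rise and check everything.

Call:
{"api": "move_arm", "payload": {
  "motion": "-0.1 0 0 0 0;-0.1 0 0 0 0;-0.1 0 0 0 0;-0.1 0 0 0 0;-0.1 0 0 -0.1 0;-0.1 0 0 -0.3 0;-0.1 0 0 -0.6 0;-0.1 0 0 -0.8 0;-0.1 0 0 -0.8 0;-0.1 0 0 -0.8 0;-0.1 0 0 -0.8 0"
}}

```text
time: 53.43
position: [0.5674, -0.4036, 0.3392]
tool_rot: [0.696, 0.718, -0.0, 0.002]
ft_force: [0.2, 1.1, 0.1]
grip_width: 0.0394
grip_force: 0.0
```

```bash
cat > fin.py <<'E'
from h import *
snap('scene','sh');snap('side','dh')
for F in(['sh'],['dh']):
  for c in((.463,-.4052),(.568,-.402)):
    Q=pts(F,c,.08,.03,.112); d=Q[:,:2]-c; Q2=pts(F,c,.03,.165,.2)
    print('hs',c,'top',np.percentile(Q2[:,2],[50,98]).round(3),[(s,int((d[:,1]*s>.02).sum()),Q[d[:,1]*s>.02][:,2].min().round(3)) for s in(-1,1)])
  print('coaster',circ(F,(.575,-.058),.048,.004,.009,.01),'tumb',circ(F,(.575,-.06),.04,.085,.112,.01))
E
python3 fin.py; sed -i '/h0/d' hs.py; python3 hs.py; sed -i 's/^snap.*//' hung.py; python3 hung.py .58 0 .33 0
python3 -c "
import cv2;a=cv2.imread('pics/dh.png');cv2.imwrite('pics/dhb.png',cv2.resize(a,(800,600),interpolation=cv2.INTER_CUBIC))"
```

```text
hs (0.463, -0.4052) top [0.184 0.189] [(-1, 164, np.float64(0.064)), (1, 170, np.float64(0.059))]
hs (0.568, -0.402) top [0.185 0.19 ] [(-1, 226, np.float64(0.059)), (1, 195, np.float64(0.061))]
coaster (array([ 0.5724, -0.0572]), 31, 1.3) tumb (array([ 0.5775, -0.0574]), 398, 4.0)
hs (0.463, -0.4052) top [0.184 0.188] [(-1, 297, np.float64(0.063)), (1, 194, np.float64(0.064))]
hs (0.568, -0.402) top [0.184 0.189] [(-1, 273, np.float64(0.06)), (1, 209, np.float64(0.059))]
coaster (array([ 0.5763, -0.0594]), 60, 1.4) tumb (array([ 0.5742, -0.0622]), 334, 3.9)
box (array([ 0.4736,  0.1476, -0.0523]), 207, 0.1) (array([ 0.4738,  0.1473, -0.0435]), 487, 0.0) disp (array([0.5806, 0.0429]), 255, 0.7)
bottle (array([ 0.6842, -0.0611]), 438, 0.5)
box (array([ 0.4762,  0.1443, -0.0434]), 120, 0.0) (array([ 0.4771,  0.1438, -0.028 ]), 421, 0.0) disp (array([0.5835, 0.0397]), 171, 1.0)
bottle (array([ 0.687, -0.064]), 412, 0.8)
(0.5955, 0.386) ['sh'] 265 (array([0.5935, 0.3806, 1.4823]), 290, 1.1) z [0.066 0.111] top [0.184 0.194]
(0.5955, 0.386) ['dh'] 206 (array([0.5968, 0.3776, 1.4982]), 219, 1.8) z [0.064 0.112] top [0.18  0.191]
(0.5107, 0.394) ['sh'] 244 (array([0.5088, 0.3881, 1.4796]), 260, 1.1) z [0.066 0.111] top [0.184 0.195]
(0.5107, 0.394) ['dh'] 208 (array([0.512 , 0.3851, 1.4699]), 223, 1.7) z [0.064 0.112] top [0.18  0.191]
(0.426, 0.402) ['sh'] 216 (array([0.4249, 0.3965, 1.4826]), 235, 1.1) z [0.065 0.111] top [0.184 0.194]
(0.426, 0.402) ['dh'] 219 (array([0.4272, 0.3934, 1.471 ]), 232, 1.9) z [0.064 0.112] top [0.18  0.191]
shift [2.01  0.133 0.034] turn 0.0103 rows>= 9.7 q6 0 | now [ 0.5663 -0.4026  0.3358] yaw 1.9 w 0.0387 t 53.5
```

View pics/dhb.png

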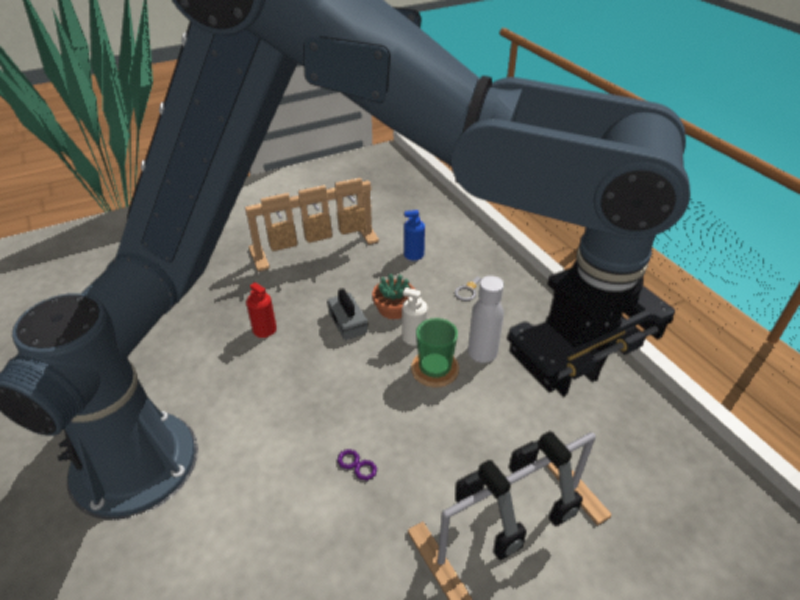

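The side view shows the three floats hanging at (280,225), (315,220) and (350,210), and both headsets draped at (490,500) and (545,470). The row objects fit within about 3 mm of their targets, and the arm touches nothing.

```bash
python3 -c "
from rig import robot
print(robot.hand_in())"
```

```text
the job is handed in; nothing more can be done
None
```

I handed the job in at about 54 s of the 210 s. The dispenser, bottle and dry box stand within about 3 mm of their places by camera, all three key floats hang on the pegs, and both headsets are draped over the bar. The judging result was not shown.

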